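Move the tipping flask stand to the empty parking block

ROBOT

A 6-joint arm with a two-finger parallel gripper is mounted at the origin on the work surface. World frame = base frame: x ahead of the robot, y to its left, z up, the work surface at z = 0. Lengths are in m, angles in rad, forces in N, time in s.
With the tool pointing down it reaches from about 0.375 to 0.9 m from the base axis. Payload 3.1 kg.
Tool frame: the origin (TCP) lies between the finger pads; the fingertips stand 8 mm ahead of it and the grasp point (between the pads) lies 11 mm behind it; z points along the fingers, y is the line along which they close (so a half turn about z gives the same grasp; the last joint's range is limited). The gripper opens to 87 mm and grips with 3 to 60 N. Pads are 19 mm wide; open, the fingers measure 117 mm over their backs; the gripper's body (75 mm by 190 mm) begins 51 mm behind the grasp point.
Start: joints at [-1.304, 0.527, 1.433, -0, 1.181, -0.178], TCP at [0.27, -0.564, 0.207] pointing down, gripper open.
Joint ranges: [-3.08, 3.08], [-0.75, 2.2], [0.22, 2.44], [-1.43, 4.57], [0, 2.65], [-2.85, 2.85]. Speed limits (rad/s): [2.79, 2.79, 3.14, 3.14, 3.14, 3.14].

INTERFACE

Orientations are given as a unit quaternion [x, y, z, w].
In Python, from rig import robot gives the robot as it stands.
- The arm moves only by the tool move_arm, never from a script. Its argument "motion" is text: rows parted by semicolons, each of 5 numbers parted by spaces: the opening, from -1 (shut) to 1 (fully open), then the shift along the tool's x, y, z normalised to -1 to 1, where 1 is 0.2 m, then the turn about the tool's z normalised to -1 to 1, where 1 is pi rad. A call has 1 to 12 rows; each row is the pose to reach, as a shift and turn from the pose commanded when the call began, along the tool's axes at that moment, turning the shorter way round; what a row does not reach only later rows make up. A row lasts 1/12 s, in which the tool goes at most 41.7 mm and 7.16 degrees, less where a joint would pass 70% of its speed; a pose out of reach is approached as far as the arm can. A call with a number of a shift or a turn outside -1 to 1 is refused whole. A call with a gripper value outside its range is refused whole. The fingers move at their own pace and stop on an object; "newtons" is the grip in N (left out, the last holds). Time passes only in rows, so rows that repeat a pose let the fingers close. It gives the time, the measured TCP pose, the force, the opening and the grip force at its end, in the units of the state.
- robot.get_obs(): the state, without advancing time (a new reading comes with each control period).
- robot.camera(name): name is "scene" or "side" or "wrist"; returns (picture, depth): 420x560x3 uint8, red, green, blue; 420x560 float32, m along the optical axis (not along the pixel's ray), 0 where there is no reading.
- robot.camera_model(name): a dict with "mtx" (3x3 intrinsics, pixels), "D" ([k1, k2, p1, p2, k3] as OpenCV has them; the pictures are not rectified), "position" and "attitude" of the camera in the world. Camera axes: x right, y down, z forward; pixel columns grow to the right and rows downward; lengths in m; the calibration is good to about 2 mm. A picture is of the moment at which its call begins: read the wrist's pose just before it. camera_model takes no time and is no camera call; for the wrist camera it gives the pose at the moment of the call.
- robot.hand_in(): hands the job in; it is judged then, once.
The state is a dict: "time": time; "q": joint angles; "joint_velocities": joint speeds; "joint_torque": joint torques, N m; "position": TCP position; "tool_rot": TCP orientation; "ft_force": force on the tool from outside, world axes, zero at the start; "moment": the same for the moment, N m; "grip_width": finger opening in m; "grip_force": force on a finger pad.
Only numpy, scipy, OpenCV 4.12 (cv2) and the standard library are available. Lean on these libraries where they do the work, as an engineer would, in place of code of your own. Each camera call takes 0.05 s, during which the arm holds its last target. There are 200 camera calls.

TASK

Lift the flask stand by its top bar off the parking block it stands on, touching only the stand and never the flask, and keep the loosely pivoted, top-heavy flask upright all the time; once it is up clear of the block, hold it there upright for at least five seconds before you go on. Then set the stand down gently, centred and square over the other, empty parking block, so that the flask stands upright between its cheeks, and let go; leave the mug, tumbler and coaster alone.

Things in the scene. Friction and masses are not known exactly. Their poses are not given: they have to be found in the camera images.
- stand: flask stand, an inverted U, 0.35 kg: two uprights at x = +-92 mm on feet 16 x 150 x 12 mm (long along y), joined on top by a carrying bar along x. Open below: it straddles a parking block, feet on the sill; parked, its origin and axes match the block's within 4 mm. Origin: midway between the feet at sole level; x along the bar, z up
- stand_bar (a point): middle of the stand's flat wooden carrying bar, 220 mm above the stand's origin, same axes; bar 192 mm long (x), 14 mm thick (y), 22 mm high; the place to grip from above, fingers closing along y. The flask's lid is 47 mm below the bar's underside
- stand_pivot (a point): middle of the flask's swing axis (along the stand's x), 89 mm above the stand's origin, same axes as the stand
- swing (a joint): swing of the flask in its pivot ring on the stand, rad, 0 = in line with the stand, positive about the stand's +x (lid goes to -y), stops at +-0.50. Weak centring spring 0.0147 N m/rad (zero at 0), damping 0.0006 N m s/rad, no dry friction: too weak to hold the flask up. Off a block it falls by itself, time constant 0.5 to 0.75 s; tilting the stand about its x drives it through the spring
- flask: the flask, 0.50 kg nominal (within 10 %), fixed in a pivot ring; origin at the pivot, z along the flask (vertical when upright). Top-heavy: centre of mass 4 mm above the pivot; inertia about the pivot 0.0016 kg m2 nominal (in proportion to its mass)
- flask_top (a point): top centre of the flask's lid; z along the flask (vertical when upright). Flask 140 mm high: steel body 72 mm in diameter, black lid 56 mm in diameter and 34 mm high. This point is 73 mm above the pivot, the underside 67 mm below it (22 mm above the stand's sole level)
- block_a: parking block under the stand at the start: fixed wooden foot 70 x 130 x 12 mm with two upright cheeks, 50 mm long along x, inner faces at y = +-38.5 mm up to 42 mm above the sill, then flared outward to y = +-51 mm at 65 mm. Origin: centre of its underside, on the sill; y across the gap. Its cheeks keep the flask within about 0.05 rad of upright
- block_b: parking block, empty at the start, where the stand goes: fixed wooden foot 70 x 130 x 12 mm with two upright cheeks, 50 mm long along x, inner faces at y = +-38.5 mm up to 42 mm above the sill, then flared outward to y = +-51 mm at 65 mm. Origin: centre of its underside, on the sill; y across the gap. 
- mug: white mug, 80 mm in diameter, 95 mm high, bystander beyond the work; origin at the centre of its underside
- tumbler: glass tumbler, 80 mm in diameter, 90 mm high, bystander; origin at the centre of its underside
- coaster: round cork coaster, 100 mm in diameter, 6 mm thick, bystander; origin at the centre of its underside
Things that resemble listed ones, but are neither listed nor needed, are in the scene too. Of the things that look like the stand, take the one that is farthest to the robot's right at the start. What is shaped like the block_b but blue is not meant.

How it is judged:
On the way, in this order (a step that is already met when the one before it is completed fails the run):
1. the stand is held up clear of the block (more than 60 mm above the sill) with the flask within 0.13 rad of vertical, for 5 s (height (world z) of stand above 0.06 m and angle between flask's own z axis and vertical below 0.13 rad and value of joint swing between -0.2 and 0.2 rad), for 5 s.
2. the stand is set down over the empty block (height (world z) of stand below 0.006 m and horizontal distance between stand and block_b below 0.02 m), for 0.2 s.
At the end, for the whole second after the job is handed in: The stand is released and at rest with both feet on the sill, within 20 mm of the empty block's centre and square to it within 0.2 rad, the flask upright (within 0.12 rad) between the cheeks (all of step 2 and angle between the x axis of stand and the x axis of block_b, either way round below 0.2 rad and angle between stand's own z axis and vertical below 0.05 rad and angle between flask's own z axis and vertical below 0.12 rad and linear speed of stand below 0.03 m/s and velocity of joint swing between -0.2 and 0.2 rad/s); the robot touches nothing.
It fails at once if the flask flops over onto its stop (more than 0.45 rad on the stand) (value of joint swing above 0.45 rad or value of joint swing below -0.45 rad).
It fails at once if the stand or flask is slammed onto a block (over 30 N) (contact force between stand and block_a above 30 N or contact force between stand and block_b above 30 N).
It fails at once if the mug, tumbler or coaster is disturbed (moved over 30 mm) (distance of any of mug, tumbler, coaster from where it was at the start of the episode above 0.03 m).
It fails at once if the robot touches the flask (over 1.5 N) (contact force between flask and the fingers above 1.5 N or contact force between flask and the arm above 1.5 N).
It fails at once if the stand is dropped or flung (faster than 0.75 m/s) (linear speed of stand above 0.75 m/s).
It also fails if it takes over 67 s, if anything falls off the work surface, if the arm or the gripper's body presses on something with over 40 N, if the wrist force passes 120 N, or if a joint passes its speed limit or range.

## Working session

There is one attempt and no reset: what is moved stays moved. The work goes in short steps, Python scripts to look and compute and a tool call to move; the robot and the scene stay as the last step left them, time stands still between calls to the robot, and variables do not carry over. Pictures are saved under pics/ and viewed, at most 10 in all, crops included, and the job is handed in when it is done.

Besides the shell and the picture viewer there is one more tool, called after "Emit:" as a command line: name --argument value ..., lists and objects as JSON in quotes. move_arm: Moves the arm, as the interface text tells. Its arguments: {"type":"object","properties":{"motion":{"type":"string"},"newtons":{"type":"number"}},"required":["motion"]}

```bash
mkdir -p pics; ls; python3 - <<'E'
from rig import robot
import cv2,numpy as np
o=robot.get_obs();print({k:np.round(v,3).tolist() for k,v in o.items()})
for n in("scene","side"):
    p,d=robot.camera(n);np.savez('%s0.npz'%n,p=p,d=d)
    cv2.imwrite(f'pics/{n}0.png',p[...,::-1]);m=robot.camera_model(n);print(n,m)
E
```

```text
pics
{'time': 0.0, 'q': [-1.304, 0.528, 1.434, 0.0, 1.181, -0.179], 'joint_velocities': [0.002, -0.001, -0.001, -0.001, 0.0, -0.001], 'joint_torque': [0.001, -44.004, -17.659, 0.063, 0.058, -0.0], 'position': [0.269, -0.563, 0.206], 'tool_rot': [0.975, 0.221, -0.0, -0.001], 'ft_force': [0.677, 0.01, -0.724], 'moment': [0.008, -0.008, -0.063], 'grip_force': 0.0, 'grip_width': 0.087}
scene {'mtx': array([[514.94346306,   0.        , 277.16069671],
       [  0.        , 514.94346306, 212.00454112],
       [  0.        ,   0.        ,   1.        ]]), 'D': array([-0.16255797,  0.        ,  0.        ,  0.        ,  0.        ]), 'position': array([ 1.63104233, -0.1003995 ,  1.03856396]), 'attitude': array([ 0.66263789,  0.61240304, -0.29312462, -0.31615107])}
side {'mtx': array([[445.18497649,   0.        , 278.7835813 ],
       [  0.        , 445.18497649, 208.00869824],
       [  0.        ,   0.        ,   1.        ]]), 'D': array([0.04515849, 0.        , 0.        , 0.        , 0.        ]), 'position': array([0.03812249, 0.76950412, 0.82716122]), 'attitude': array([-0.2446798 ,  0.85892233, -0.43487155,  0.1151997 ])}
```

View pics/scene0.png

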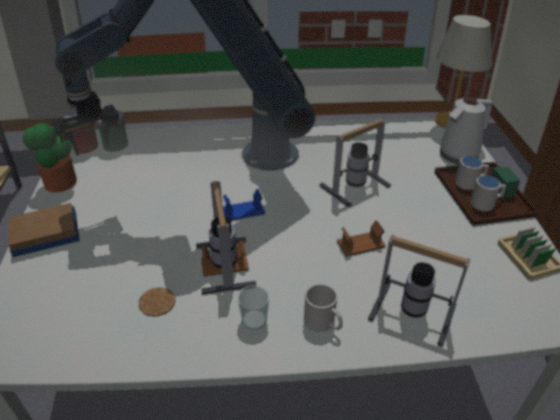

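View pics/side0.png

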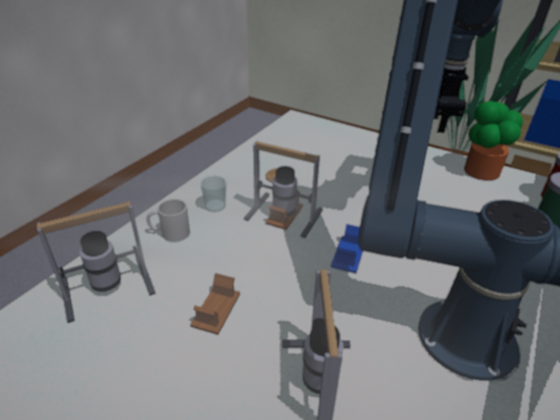

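Scene view: the target stand (the rightmost one for the robot) has its bar from about (217,188) to (227,268). It stands on a brown block, with the blue lookalike at (243,205). The empty brown block is at (361,240), the coaster at (157,301), the tumbler at (254,308) and the mug at (321,308). Side view: target bar (255,148)–(317,157), empty block around (216,303).

```bash
cat > h.py <<'E'
import numpy as np,cv2
from scipy.spatial.transform import Rotation as R
def cloud(p,d,m):
    v,u=np.mgrid[:d.shape[0],:d.shape[1]]
    n=cv2.undistortPoints(np.stack([u,v],-1).reshape(-1,1,2).astype(float),m['mtx'],m['D']).reshape(*d.shape,2)
    c=np.dstack([n*d[...,None],d])
    w=c@R.from_quat(m['attitude']).as_matrix().T+m['position']
    w[d<=0]=np.nan
    return w
def rect(a):
    (c,s,an)=cv2.minAreaRect(a[:,:2].astype(np.float32)*1000); return np.round(c,1),np.round(s,1),round(an,1)
def show(t,a):
    print(t,len(a),'med',np.round(np.median(a,0),4),'min',a.min(0).round(4),'max',a.max(0).round(4),'rect',rect(a))
    x=a[:,:2]-a[:,:2].mean(0);u=np.linalg.svd(x,full_matrices=False)[2][0];print('  axis deg',np.degrees(np.arctan2(u[1],u[0])).round(2))
E
python3 - <<'E'
from rig import robot
from h import *
box={'scene':{'bar':(208,180,236,275),'blk':(335,218,390,258)},'side':{'bar':(250,140,322,166),'blk':(188,270,244,335)}}
for n in box:
    z=np.load(n+'0.npz');w=cloud(z['p'],z['d'],robot.camera_model(n));rgb=z['p'].astype(int)
    wood=(rgb[...,0]-rgb[...,2]>25)
    for k,(a,b,c,e) in box[n].items():
        q=w[b:e,a:c];mk=wood[b:e,a:c]
        zz=q[...,2];
        mk=mk&((zz>.19)&(zz<.25) if k=='bar' else (zz>0)&(zz<.08))
        pts=q[mk]; show(n+' '+k,pts)
        if k=='blk':
            show('  foot',pts[(pts[:,2]<.017)]); show('  cheek',pts[(pts[:,2]>.045)])
            np.save(f'{n}blk.npy',pts)
        else:
            top=pts[pts[:,2]>np.percentile(pts[:,2],95)-.006]; show('  top',top)
E
```

```text
scene bar 211 med [ 0.5961 -0.1688  0.23  ] min [ 0.4945 -0.1833  0.2135] max [ 0.6748 -0.1533  0.2358] rect (array([ 584.5, -169.6]), array([181.6,  13.2]), 7.3)
  axis deg 7.21
  top 191 med [ 0.596  -0.1687  0.2301] min [ 0.4945 -0.1833  0.2271] max [ 0.6748 -0.1533  0.2358] rect (array([ 584.5, -169.6]), array([181.6,  13.2]), 7.3)
  axis deg 7.14
scene blk 771 med [0.5328 0.2401 0.0138] min [0.4835 0.1667 0.003 ] max [0.5707 0.3027 0.0682] rect (array([525. , 234.6]), array([ 73.8, 128.7]), 14.0)
  axis deg -75.21
  foot 498 med [0.5346 0.2361 0.0121] min [0.4835 0.1667 0.003 ] max [0.5707 0.3027 0.0169] rect (array([525. , 234.6]), array([ 73.8, 128.7]), 14.0)
  axis deg -78.63
  cheek 139 med [0.5265 0.2769 0.0584] min [0.4916 0.176  0.0451] max [0.5629 0.2905 0.0682] rect (array([527.2, 233.6]), array([ 46.6, 117.3]), 14.6)
  axis deg 107.82
side bar 193 med [ 0.5837 -0.1637  0.2282] min [ 0.5174 -0.1756  0.2155] max [ 0.6658 -0.151   0.2339] rect (array([ 591.7, -163.2]), array([149.2,  14.1]), 5.2)
  axis deg -173.38
  top 135 med [ 0.5898 -0.1634  0.2293] min [ 0.5174 -0.1756  0.226 ] max [ 0.6658 -0.151   0.2339] rect (array([ 591.7, -163.2]), array([149.2,  14.1]), 5.2)
  axis deg -173.13
side blk 1285 med [0.5182 0.2269 0.0117] min [0.4739 0.168  0.0035] max [0.5653 0.305  0.0652] rect (array([522.8, 237.5]), array([ 70.4, 130.8]), 13.8)
  axis deg 105.24
  foot 848 med [0.5139 0.2348 0.0105] min [0.4739 0.168  0.0035] max [0.5653 0.305  0.017 ] rect (array([522.8, 237.5]), array([ 70.4, 130.8]), 13.8)
  axis deg 103.37
  cheek 286 med [0.5228 0.1955 0.058 ] min [0.4862 0.1792 0.045 ] max [0.557  0.2983 0.0652] rect (array([521.8, 238.5]), array([ 49.4, 116.6]), 12.9)
  axis deg -75.8
```

```bash
cat >> h.py <<'E'
def yawof(o): 
    x=R.from_quat(o['tool_rot']).apply([1,0,0]);return np.degrees(np.arctan2(x[1],x[0]))
def go(o,x,y,z,yaw=None):
    r=R.from_quat(o['tool_rot']);d=r.inv().apply(np.array([x,y,z])-o['position'])
    t=0 if yaw is None else -((yaw-yawof(o)+180)%360-180)/180
    print('shift',(d/.2).round(3),'turn',round(t,4))
E
python3 - <<'E'
from rig import robot
from h import *
b={'scene':{'st3':(318,115,395,205),'st4':(365,235,470,340),'tumb':(238,285,272,328),'mug':(302,285,342,330),'blue':(220,188,268,222)}}
z=np.load('scene0.npz');w=cloud(z['p'],z['d'],robot.camera_model('scene'))
for k,(a,bb,c,e) in b['scene'].items():
    q=w[bb:e,a:c].reshape(-1,3);q=q[q[:,2]>.03];print(k,q.min(0).round(3),q.max(0).round(3),np.median(q,0).round(3))
o=robot.get_obs();print(yawof(o));go(o,.584,-.167,.29,7.1)
E
```

```text
st3 [0.163 0.186 0.03 ] [0.296 0.367 0.236] [0.251 0.268 0.128]
st4 [0.52  0.231 0.03 ] [0.859 0.404 0.235] [0.814 0.309 0.139]
tumb [ 0.74  -0.132  0.03 ] [ 0.824 -0.055  0.096] [ 0.772 -0.094  0.067]
mug [0.756 0.029 0.03 ] [0.861 0.115 0.099] [0.817 0.072 0.069]
blue [ 0.299 -0.171  0.03 ] [ 0.662 -0.048  0.236] [ 0.368 -0.153  0.061]
25.542479661859748
shift [ 2.274 -1.11  -0.414] turn 0.1025
```

Emit:
move_arm --motion "1 0 0 -0.25 0; 1 0 0 -0.5 0; 1 0.2 -0.1 -0.5 0.03; 1 0.4 -0.2 -0.5 0.06; 1 0.6 -0.3 -0.5 0.09; 1 0.8 -0.4 -0.5 0.1; 1 1 -0.5 -0.5 0.1"

```text
time: 0.68
position: [0.3964, -0.3998, 0.3073]
tool_rot: [0.998, 0.065, -0.0, -0.0]
ft_force: [0.4, -0.8, 0.1]
grip_width: 0.0872
grip_force: 0.0
```

Emit:
move_arm --motion "1 0.2 -0.2 0 0; 1 0.4 -0.4 0 0; 1 0.6 -0.6 0 0; 1 0.8 -0.8 0 0; 1 1 -0.98 0 0; 1 1 -0.98 0 0; 1 1 -0.98 0 0"

```text
time: 1.27
position: [0.5697, -0.1777, 0.307]
tool_rot: [0.998, 0.067, -0.0, -0.001]
ft_force: [-0.1, -0.9, -0.8]
grip_width: 0.0867
grip_force: 0.0
```

```bash
python3 - <<'E'
from rig import robot
from h import *
o=robot.get_obs();m=robot.camera_model('wrist');p,d=robot.camera('wrist')
np.savez('w1.npz',p=p,d=d)
cv2.imwrite('pics/w1.png',p[...,::-1]);w=cloud(p,d,m)
print(o['position'],yawof(o),m)
rgb=p.astype(int);mk=(rgb[...,0]-rgb[...,2]>25)&(w[...,2]>.225)&(w[...,2]<.25)
show('bar',w[mk])
E
```

```text
[ 0.56972327 -0.17767037  0.30701804] 7.656116944153454 {'mtx': array([[293.3515537 ,   0.        , 277.9150069 ],
       [  0.        , 293.3515537 , 205.83470125],
       [  0.        ,   0.        ,   1.        ]]), 'D': array([0.01728397, 0.        , 0.        , 0.        , 0.        ]), 'position': array([ 0.64979868, -0.16708238,  0.4848874 ]), 'attitude': array([ 0.74484141, -0.65085693, -0.09723385,  0.11019124])}
bar 2812 med [ 0.5979 -0.1667  0.2313] min [ 0.5004 -0.185   0.2271] max [ 0.673  -0.1518  0.2336] rect (array([ 586.3, -167.9]), array([174.7,  13.4]), 7.0)
  axis deg -173.06
```

View pics/w1.png

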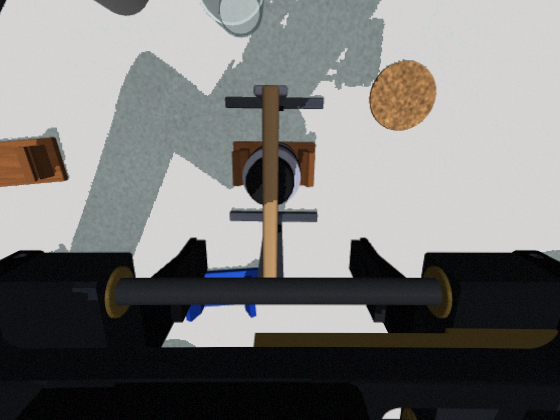

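Wrist view: the bar runs from (270,88) down to about (269,280). The stand's feet are at (274,102) and (274,215), and the lid is at (272,175). The coaster is at (403,95) and the blue lookalike at (222,290). Next I'll use the feet and bar ends to fix the stand's centre.

```bash
python3 - <<'E'
from rig import robot
from h import *
o=robot.get_obs();m=robot.camera_model('wrist');p,d=robot.camera('wrist')
print(o['position'],yawof(o));w=cloud(p,d,m);np.savez('w2.npz',p=p,d=d)
g=p.astype(int)
c=[]
for (u0,v0,u1,v1) in((205,90,345,125),(205,195,345,240)):
    q=w[v0:v1,u0:u1];k=g[v0:v1,u0:u1]
    s=(abs(q[...,2]-.012)<.006)&(k.max(-1)<110)&(k[...,0]-k[...,2]<15)
    show('foot',q[s]);c.append(rect(q[s])[0])
rgb=g;mk=(rgb[...,0]-rgb[...,2]>25)&(w[...,2]>.225)&(w[...,2]<.25)
b=w[mk];show('bar',b)
for lo in (.52,.56,.6,.64):
    t=b[abs(b[:,0]-lo)<.01];print(lo,(t[:,1].min()+t[:,1].max())/2,t[:,1].mean())
# block_a cheeks / block_b partial
E
```

```text
[ 0.57254018 -0.17380724  0.30696678] 7.860453793546731
foot 820 med [ 0.6687 -0.1742  0.0125] min [ 0.6526 -0.2316  0.0091] max [ 0.6854 -0.083   0.0153] rect (array([ 669., -157.]), array([ 15.1, 148.6]), 7.1)
  axis deg -82.87
foot 645 med [ 0.4889 -0.1953  0.0124] min [ 0.4723 -0.253   0.0062] max [ 0.5045 -0.1074  0.0161] rect (array([ 487.9, -180.1]), array([ 15.8, 145.4]), 7.0)
  axis deg -82.95
bar 2723 med [ 0.5988 -0.1666  0.2313] min [ 0.5031 -0.1837  0.2278] max [ 0.6733 -0.1517  0.2337] rect (array([ 588.4, -167.3]), array([170.3,  14. ]), 7.0)
  axis deg -173.14
0.52 -0.17585564424276784 -0.17584658172168513
0.56 -0.17116873511982994 -0.17115092016867375
0.6 -0.16620446978977943 -0.16629783819150415
0.64 -0.1616885341998433 -0.16159818145603574
```

Emit:
move_arm --motion "1 -0.0285 0.005 0.1 0.003; 1 -0.0285 0.005 0.2 0.003; 1 -0.0285 0.005 0.2 0.003; 1 -0.0285 0.005 0.2 0.003; 1 -0.0285 0.005 0.2 0.003; 1 -0.0285 0.005 0.2 0.003; 1 -0.0285 0.005 0.2 0.003; 1 -0.0285 0.005 0.2 0.003"

```text
time: 2.03
position: [0.5633, -0.1832, 0.2685]
tool_rot: [0.998, 0.061, 0.001, 0.001]
ft_force: [-0.5, 0.3, 1.1]
grip_width: 0.0869
grip_force: 0.0
```

```bash
python3 - <<'E'
from rig import robot
from h import *
o=robot.get_obs();print(o['position'],yawof(o),o['joint_velocities'].round(4) if hasattr(o['joint_velocities'],'round') else o['joint_velocities']);go(o,.5785,-.1688,.211,7.0)
E
```

```text
[ 0.56328488 -0.18324104  0.26848802] 6.98556743454217 [ 0.003   0.0025  0.005   0.0006 -0.0008  0.0018]
shift [ 0.084 -0.063  0.288] turn -0.0001
```

Emit:
move_arm --motion "1 0.042 -0.031 0.03 0; 1 0.084 -0.063 0.06 0; 1 0.084 -0.063 0.06 0; 1 0.084 -0.063 0.06 0; 1 0.084 -0.063 0.06 0"

```text
time: 2.45
position: [0.5781, -0.1678, 0.255]
tool_rot: [0.998, 0.062, -0.0, -0.0]
ft_force: [-0.9, 0.7, 0.6]
grip_width: 0.0868
grip_force: 0.0
```

```bash
python3 - <<'E'
from rig import robot
from h import *
o=robot.get_obs();print(o['position'],yawof(o));go(o,.5785,-.1688,.211,7.0)
E
```

```text
[ 0.57805336 -0.16775667  0.2550339 ] 7.054449851447862
shift [0.002 0.006 0.22 ] turn 0.0003
```

Emit:
move_arm --motion "1 0.002 0.005 0.07 0; 1 0.002 0.005 0.14 0; 1 0.002 0.005 0.215 0; 1 0.002 0.005 0.215 0; 1 0.002 0.005 0.215 0; 0 0.002 0.005 0.215 0; -0.5 0.002 0.005 0.215 0; -1 0.002 0.005 0.215 0; -1 0.002 0.005 0.215 0; -1 0.002 0.005 0.215 0; -1 0.002 0.005 0.215 0; -1 0.002 0.005 0.215 0" --newtons 40

```text
time: 3.45
position: [0.5785, -0.1691, 0.2126]
tool_rot: [0.998, 0.061, 0.0, 0.0]
ft_force: [-0.5, -0.2, -0.4]
grip_width: 0.0481
grip_force: 0.0
```

```bash
python3 - <<'E'
from rig import robot
from h import *
o=robot.get_obs();m=robot.camera_model('wrist');p,d=robot.camera('wrist')
print({k:np.round(o[k],4) for k in('position','ft_force','moment','grip_width','grip_force','q')},yawof(o))
np.savez('w3.npz',p=p,d=d);w=cloud(p,d,m)
cv2.imwrite('pics/w3.png',p[...,::-1])
E
```

```text
{'position': array([ 0.5785, -0.1691,  0.2126]), 'ft_force': array([-0.4668, -0.2117, -0.3532]), 'moment': array([ 0.0193, -0.0293, -0.0121]), 'grip_width': np.float64(0.0481), 'grip_force': np.float64(0.0), 'q': array([-0.4696,  0.4915,  1.485 , -0.    ,  1.1648,  0.9789])} 7.005089723886424
```

View pics/w3.png

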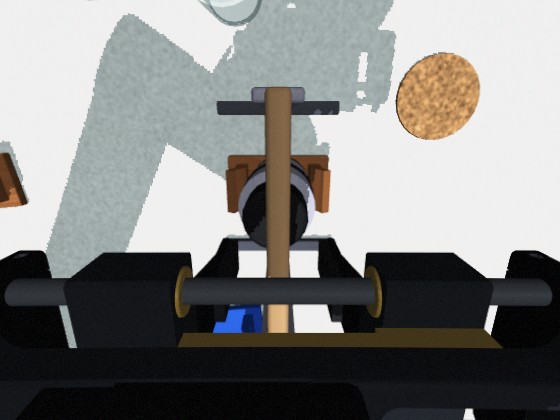

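The grip is still closing. The wrist view now shows the bar vertical at column 278 (the principal column), with the lid's dark disc at about (275,210) below it. The lid's left and right edges will give me the swing angle.

Emit:
move_arm --motion "-1 0 0 0 0; -1 0 0 0 0; -1 0 0 0 0; -1 0 0 0 0; -1 0 0 0 0; -1 0 0 0 0; -1 0 0 0 0; -1 0 0 0 0" --newtons 45

```text
time: 4.17
position: [0.5785, -0.169, 0.2124]
tool_rot: [0.998, 0.061, -0.0, -0.0]
ft_force: [0.3, 0.8, -0.8]
grip_width: 0.0128
grip_force: 45.0
```

```bash
python3 - <<'E'
from rig import robot
from h import *
o=robot.get_obs();m=robot.camera_model('wrist');p,d=robot.camera('wrist')
print({k:np.round(o[k],4) for k in('position','ft_force','moment','grip_width','grip_force')},yawof(o))
np.savez('w4.npz',p=p,d=d);w=cloud(p,d,m)
print(m['position'])
g=p.max(-1).astype(int)
for v in range(165,246,8):
    print(v,g[v,232:326:2].tolist());
print((d[205,232:326:4]*1000).astype(int).tolist());print((d[190,232:326:4]*1000).astype(int).tolist())
E
```

```text
{'position': array([ 0.5785, -0.169 ,  0.2124]), 'ft_force': array([ 0.2988,  0.7882, -0.7881]), 'moment': array([ 0.2002, -0.0167,  0.0396]), 'grip_width': np.float64(0.0128), 'grip_force': np.float64(45.0)} 7.0017747325774815
[ 0.65865296 -0.15909335  0.39025506]
165 [97, 95, 67, 58, 58, 58, 57, 57, 79, 93, 96, 93, 97, 59, 43, 22, 13, 62, 90, 109, 114, 118, 117, 117, 121, 122, 123, 126, 116, 79, 10, 21, 52, 67, 55, 84, 99, 97, 61, 55, 56, 57, 56, 58, 75, 94, 95]
173 [80, 77, 86, 89, 84, 82, 81, 66, 69, 96, 26, 44, 59, 73, 98, 117, 126, 75, 92, 109, 116, 114, 119, 120, 121, 121, 127, 123, 116, 94, 110, 79, 75, 72, 65, 29, 18, 57, 56, 51, 56, 62, 105, 108, 107, 96, 142]
181 [81, 73, 84, 89, 84, 85, 81, 42, 84, 121, 115, 118, 120, 122, 125, 120, 101, 59, 90, 109, 110, 116, 118, 118, 123, 121, 128, 120, 115, 91, 125, 124, 120, 121, 120, 116, 100, 76, 41, 28, 58, 101, 113, 111, 104, 99, 148]
189 [79, 77, 81, 85, 87, 93, 116, 117, 119, 122, 116, 54, 4, 4, 5, 9, 11, 53, 89, 108, 116, 114, 119, 121, 120, 122, 125, 125, 117, 58, 9, 11, 11, 52, 119, 119, 116, 118, 122, 126, 35, 107, 110, 111
[... 1062 characters left out ...]
6, 235, 235, 236, 235, 235, 236]
237 [143, 141, 140, 136, 139, 144, 145, 144, 143, 51, 33, 27, 23, 29, 38, 40, 41, 43, 89, 103, 114, 116, 121, 121, 122, 123, 125, 122, 112, 37, 14, 10, 35, 25, 17, 115, 145, 140, 136, 138, 139, 140, 141, 136, 138, 142, 141]
245 [113, 110, 108, 107, 107, 111, 111, 108, 109, 95, 5, 4, 8, 7, 7, 13, 9, 8, 77, 103, 115, 117, 119, 121, 121, 123, 122, 123, 98, 13, 12, 9, 11, 8, 1, 5, 1, 94, 101, 99, 97, 100, 101, 99, 96, 97, 94]
[341, 344, 274, 241, 240, 237, 238, 237, 238, 167, 165, 165, 165, 165, 166, 238, 236, 237, 239, 272, 271, 350, 341, 340]
[334, 338, 346, 271, 271, 265, 241, 237, 235, 163, 164, 163, 163, 163, 164, 238, 248, 268, 269, 267, 302, 344, 337, 336]
```

```bash
cat >> h.py <<'E'
def lid(p,rows=range(207,230),bar=False):
    g=cv2.GaussianBlur(p.max(-1),(3,3),0).astype(float);th=62;cs=[];ws=[];bs=[]
    for v in rows:
        def cross(u,s):           # walk from inside lid outwards
            while g[v,u]<th and 215<u<345:u+=s
            a,b=g[v,u-s],g[v,u];return u-s+s*(th-a)/(b-a)
        L=np.flatnonzero(g[v,225:268]<40);Rr=np.flatnonzero(g[v,291:335]<40)
        if len(L)<2 or len(Rr)<2: continue
        # dark run adjacent to the bar
        ul=cross(225+L[-1],-1);ur=cross(291+Rr[0],1);cs.append((ul+ur)/2);ws.append(ur-ul)
    cs,ws=np.array(cs),np.array(ws);k=abs(ws-np.median(ws))<6
    return cs[k].mean(),np.median(ws),cs[k].std(),k.sum()
def theta(p): c,w,s,n=lid(p);return (c-278.2)*.0112,(round(c,2),round(w,1),round(s,2),n)
E
python3 - <<'E'
from h import *
for n in('w4','w3'):print(theta(np.load(n+'.npz')['p']))
E
```

```text
(np.float64(-0.03784364759633345), (np.float64(274.82), np.float64(63.8), np.float64(0.23), np.int64(23)))
(np.float64(-0.04140016610487337), (np.float64(274.5), np.float64(63.8), np.float64(0.24), np.int64(23)))
```

Emit:
move_arm --motion "-1 0 0 -0.02 0; -1 0 0 -0.04 0; -1 0 0 -0.06 0; -1 0 0 -0.075 0; -1 0 0 -0.075 0; -1 0 0 -0.075 0"

```text
time: 4.72
position: [0.5786, -0.1692, 0.2274]
tool_rot: [0.998, 0.061, 0.0, 0.0]
ft_force: [-0.0, 1.0, -8.6]
grip_width: 0.0129
grip_force: 45.0
```

```bash
python3 - <<'E'
from rig import robot
from h import *
for i in range(3):
    o=robot.get_obs();p,d=robot.camera('wrist');print(o['time'],o['position'].round(4),theta(p),o['ft_force'].round(2),o['moment'].round(3))
np.savez('w5.npz',p=p,d=d)
E
```

```text
4.7167 [ 0.5786 -0.1692  0.2274] (np.float64(-0.005281259577438323), (np.float64(277.73), np.float64(64.5), np.float64(0.13), np.int64(23))) [-0.04  0.98 -8.61] [-0.018 -0.077 -0.035]
4.7667 [ 0.5785 -0.1692  0.2273] (np.float64(-0.0003426849880967893), (np.float64(278.17), np.float64(64.2), np.float64(0.16), np.int64(23))) [ 0.86  0.5  -8.22] [-0.073 -0.085 -0.039]
4.8167 [ 0.5784 -0.1691  0.2272] (np.float64(0.0038293110158660964), (np.float64(278.54), np.float64(64.4), np.float64(0.14), np.int64(23))) [ 0.91  0.3  -7.61] [0.062 0.072 0.013]
```

Emit:
move_arm --motion "-1 0 0 0 0; -1 0 0 0 0; -1 0 0 0 0; -1 0 0 0 0; -1 0 0 0 0; -1 0 0 0 0; -1 0 0 0 0; -1 0 0 0 0"

```text
time: 5.53
position: [0.5785, -0.1692, 0.2274]
tool_rot: [0.998, 0.061, -0.0, -0.0]
ft_force: [0.4, 0.4, -9.8]
grip_width: 0.0132
grip_force: 45.0
```

```bash
python3 - <<'E'
from rig import robot
from h import *
for i in range(4):
    o=robot.get_obs();p,d=robot.camera('wrist');print(o['time'],o['position'].round(4),theta(p),o['ft_force'].round(2),o['moment'].round(3))
E
```

```text
5.5333 [ 0.5785 -0.1692  0.2274] (np.float64(0.02577684173582675), (np.float64(280.5), np.float64(64.1), np.float64(0.16), np.int64(23))) [ 0.35  0.44 -9.77] [ 0.045 -0.003 -0.037]
5.5833 [ 0.5785 -0.1691  0.2274] (np.float64(0.025373095951040342), (np.float64(280.47), np.float64(64.1), np.float64(0.17), np.int64(23))) [-0.66  0.52 -7.8 ] [ 0.044 -0.053  0.002]
5.6333 [ 0.5786 -0.1691  0.2275] (np.float64(0.025402715543425075), (np.float64(280.47), np.float64(64.1), np.float64(0.17), np.int64(23))) [ 0.24  0.36 -9.33] [ 0.001  0.015 -0.028]
5.6833 [ 0.5786 -0.1691  0.2275] (np.float64(0.026013093475796084), (np.float64(280.52), np.float64(64.1), np.float64(0.16), np.int64(23))) [-0.12  0.18 -8.88] [ 0.013 -0.012  0.001]
```

Emit:
move_arm --motion "-1 0 -0.002 0 0; -1 0 -0.004 0 0; -1 0 -0.0055 0 0; -1 0 -0.0055 0 0; -1 0 -0.0055 0 0; -1 0 -0.0055 0 0; -1 0 -0.0055 0 0; -1 0 -0.0055 0 0"

```text
time: 6.4
position: [0.5784, -0.1681, 0.2275]
tool_rot: [0.998, 0.061, -0.0, -0.0]
ft_force: [-0.1, -0.0, -9.2]
grip_width: 0.0125
grip_force: 45.0
```

```bash
python3 - <<'E'
from rig import robot
from h import *
for i in range(4):
    o=robot.get_obs();p,d=robot.camera('wrist');print(o['time'],o['position'].round(4),theta(p)[0])
E
```

```text
6.4 [ 0.5784 -0.1681  0.2275] -0.023135940019889584
6.45 [ 0.5783 -0.168   0.2274] -0.02726397780002135
6.5 [ 0.5784 -0.168   0.2274] -0.03094623209144456
6.55 [ 0.5784 -0.168   0.2274] -0.035000079232393184
```

Emit:
move_arm --motion "-1 0 0 0 0; -1 0 0 0 0; -1 0 0 0 0; -1 0 0.001 0 0; -1 0 0.002 0 0; -1 0 0.003 0 0; -1 0 0.004 0 0; -1 0 0.005 0 0; -1 0 0.006 0 0; -1 0 0.0068 0 0; -1 0 0.0075 0 0; -1 0 0.008 0 0"

```text
time: 7.6
position: [0.5786, -0.1697, 0.2274]
tool_rot: [0.998, 0.061, -0.0, 0.0]
ft_force: [0.3, 0.3, -9.4]
grip_width: 0.0127
grip_force: 45.0
```

```bash
cat > plan.py <<'E'
import sys,json
from rig import robot
from h import *
from scipy.optimize import lsq_linear
dt=1/12;AL,C,B,TD=3.07,.375,1.25,.04
A=np.array([[0,1,0],[AL,-C,0],[0,0,0]])
from scipy.linalg import expm
def prop(x,t): return expm(A[:2,:2]*t)@x
def measure(n=3):
    T,S=[],[]
    for i in range(n):
        o=robot.get_obs();p,d=robot.camera('wrist');th,q=theta(p);T.append(o['time']);S.append(th);ok=q
    t=np.array(T);end=T[-1]+.05
    # fit free motion of the model at time 'end'
    M=np.array([np.linalg.inv(expm(A[:2,:2]*(end-ti)))[0] for ti in t]);x=np.linalg.lstsq(M,np.array(S),rcond=None)[0]
    o=robot.get_obs()
    print('t',round(o['time'],3),'pos',o['position'].round(4),'yaw',round(yawof(o),2),'th',np.round(S,4),'x',x.round(4),ok,'F',o['ft_force'].round(1))
    return o,x
def plan(x0,D,ncalls=5,first=12,skip=0,wa=.3,wp=.3,wend=30,vmax=.2,pause=.15):
    """rows' v along stand y; D displacement wanted at the end"""
    seg=[];
    for c in range(ncalls): seg+=[(dt,1)]*(first if c==0 else 12)+[(pause,0)]
    nv=sum(s[1] for s in seg);E1=prop
    X=np.zeros((2,nv+1));X[:,-1]=prop(x0,TD);P=np.zeros(nv+1);vp=np.zeros(nv+1);k=0;rows=[];tr=[];free=np.arange(nv)>=skip
    for (t,on) in seg:
        v=np.zeros(nv+1)
        if on: v[k]=1;k+=1
        dv=v-vp;vp=v;X=X.copy();X[1]+=B*dv
        rows.append(wa*dv)
        X=expm(A[:2,:2]*t)@X;P=P+v*t
        rows.append(X[0]*3);tr.append((X[0].copy(),P.copy()))
        pd=P.copy();pd[-1]-=D;rows.append(wp*pd)
    pd=P.copy();pd[-1]-=D
    rows+= [wend*X[0],wend*X[1],wend*pd]
    G=np.array(rows);M=G[:,:-1].copy();M[:,~free]=0
    r=lsq_linear(M,-G[:,-1],(-vmax,vmax)).x;r[~free]=0
    z=np.append(r,1);th=np.array([a@z for a,b in tr]);pp=np.array([b@z for a,b in tr])
    n=first;print('cum tool-y units',(-np.cumsum(r[:n])*dt/.2).round(3).tolist())
    print('pred theta after call+pause(1)',th[n].round(4),'max|th|',abs(th).max().round(3),'pos by call',pp[n::13].round(3)[:ncalls])
E
python3 - <<'E'
from plan import *
o,x=measure(4)
for s in (0,1,2): plan(x,0,4,12,skip=s)
E
```

```text
t 7.8 pos [ 0.5786 -0.1696  0.2274] yaw 7.0 th [-0.0252 -0.024  -0.0233 -0.0233] x [-0.0229  0.003 ] (np.float64(276.12), np.float64(64.1), np.float64(0.17), np.int64(23)) F [-0.4 -0.2 -8.4]
cum tool-y units [-0.061, -0.108, -0.13, -0.137, -0.138, -0.139, -0.139, -0.139, -0.139, -0.14, -0.14, -0.141]
pred theta after call+pause(1) 0.0052 max|th| 0.008 pos by call [0.028 0.018 0.004 0.   ]
cum tool-y units [-0.0, -0.068, -0.12, -0.145, -0.154, -0.157, -0.158, -0.159, -0.16, -0.162, -0.164, -0.166]
pred theta after call+pause(1) 0.007 max|th| 0.023 pos by call [0.033 0.022 0.005 0.   ]
cum tool-y units [-0.0, -0.0, -0.075, -0.134, -0.163, -0.174, -0.178, -0.18, -0.182, -0.185, -0.189, -0.194]
pred theta after call+pause(1) 0.0091 max|th| 0.024 pos by call [0.039 0.026 0.006 0.   ]
```

Emit:
move_arm --motion "-1 0 0 -0.08 0; -1 0 -0.068 -0.2 0; -1 0 -0.12 -0.33 0; -1 0 -0.145 -0.44 0; -1 0 -0.154 -0.49 0; -1 0 -0.157 -0.5 0; -1 0 -0.158 -0.5 0; -1 0 -0.159 -0.5 0"

```text
time: 8.47
position: [0.5738, -0.1383, 0.3259]
tool_rot: [0.998, 0.061, -0.001, -0.0]
ft_force: [-0.5, 0.2, -9.0]
grip_width: 0.0127
grip_force: 45.0
```

```bash
python3 - <<'E'
from plan import *
o,x=measure(3)
plan(x,-.1696-o['position'][1],4,8);plan(x,-.1696-o['position'][1],4,12,wa=1)
E
```

```text
t 8.617 pos [ 0.5734 -0.1378  0.3252] yaw 6.97 th [-0.0288 -0.0457 -0.0361] x [-0.0447 -0.0838] (np.float64(274.97), np.float64(64.3), np.float64(0.17), np.int64(23)) F [-0.8  0.5 -8. ]
cum tool-y units [-0.083, -0.167, -0.25, -0.333, -0.417, -0.5, -0.583, -0.667]
pred theta after call+pause(1) 0.0192 max|th| 0.073 pos by call [ 0.133  0.187  0.026 -0.029]
cum tool-y units [-0.083, -0.167, -0.25, -0.333, -0.417, -0.5, -0.583, -0.667, -0.75, -0.833, -0.903, -0.946]
pred theta after call+pause(1) 0.0605 max|th| 0.07 pos by call [ 0.189  0.131  0.002 -0.03 ]
```

```bash
python3 - <<'E'
from plan import *
T=[8.467,8.517,8.567];S=[-.0288,-.0457,-.0361]
for i in range(2):
    o=robot.get_obs();p,d=robot.camera('wrist');th,q=theta(p);print(q);T.append(o['time']);S.append(th);np.savez(f'w6{i}.npz',p=p,d=d)
end=T[-1]+.05;print(S)
M=np.array([np.linalg.inv(expm(A[:2,:2]*(end-ti)))[0] for ti in T])
x=np.linalg.lstsq(M,np.array(S),rcond=None)[0];print(x);D=-.1696-robot.get_obs()['position'][1]
plan(x,D,4,8,vmax=.35);plan(x,D,4,8,wa=1,vmax=.35)
E
```

```text
(np.float64(277.06), np.float64(64.2), np.float64(0.14), np.int64(23))
(np.float64(278.7), np.float64(64.5), np.float64(0.15), np.int64(23))
[-0.0288, -0.0457, -0.0361, np.float64(-0.012761808960197504), np.float64(0.005601533263494002)]
[0.00572311 0.18632371]
cum tool-y units [0.146, 0.292, 0.437, 0.547, 0.62, 0.68, 0.742, 0.802]
pred theta after call+pause(1) -0.056 max|th| 0.072 pos by call [-0.16  -0.148 -0.062 -0.032]
cum tool-y units [0.111, 0.257, 0.402, 0.533, 0.641, 0.726, 0.788, 0.824]
pred theta after call+pause(1) -0.0587 max|th| 0.077 pos by call [-0.165 -0.147 -0.058 -0.033]
```

```bash
python3 - <<'E'
from h import *
P={n:np.load(n+'.npz')['p'] for n in('w4','w5','w60','w61')}
for n,p in P.items():
    g=cv2.GaussianBlur(p.max(-1),(3,3),0).astype(int)
    def ed(v,a,b,th): 
        r=g[v,a:b]<th;k=np.flatnonzero(r);return (a+k[0],a+k[-1]) if len(k) else None
    print(n,'foot',[ed(v,200,360,100) for v in(104,107,110)],'bar',[ [int(x) for x in g[v,262:296:3]] for v in (130,225)])
cv2.imwrite('pics/w61.png',P['w61'][60:340,170:390,::-1].repeat(2,0).repeat(2,1))
E
```

```text
w4 foot [(np.int64(217), np.int64(339)), (np.int64(217), np.int64(338)), (np.int64(218), np.int64(338))] bar [[165, 101, 95, 114, 116, 118, 122, 123, 123, 112, 151, 164], [40, 43, 87, 111, 115, 117, 122, 124, 122, 84, 11, 14]]
w5 foot [(np.int64(217), np.int64(338)), (np.int64(217), np.int64(338)), (np.int64(218), np.int64(338))] bar [[167, 100, 95, 114, 116, 120, 121, 123, 123, 111, 150, 167], [39, 43, 87, 111, 115, 118, 122, 123, 121, 85, 12, 15]]
w60 foot [(np.int64(218), np.int64(338)), (np.int64(218), np.int64(338)), (np.int64(218), np.int64(338))] bar [[161, 112, 92, 111, 113, 117, 119, 121, 120, 109, 154, 163], [12, 17, 83, 108, 112, 115, 117, 120, 118, 84, 11, 12]]
w61 foot [(np.int64(220), np.int64(340)), (np.int64(219), np.int64(340)), (np.int64(220), np.int64(340))] bar [[162, 104, 92, 110, 113, 116, 118, 120, 120, 109, 154, 164], [13, 19, 82, 108, 112, 114, 117, 119, 118, 89, 12, 15]]
```

View pics/w61.png

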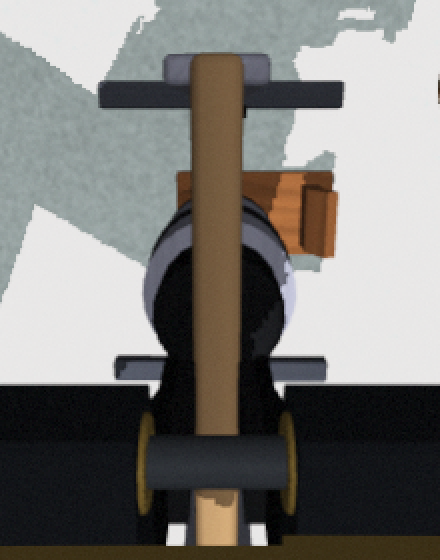

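The view shows the stand's far foot shifted about 2 px relative to the tool between frames, so the stand rocks slightly in the pads. I'll measure the stand's tilt φ from the foot and the flask's absolute angle ψ from lid plus foot.

```bash
cat >> h.py <<'E'
def foot(p):
    g=cv2.GaussianBlur(p.max(-1),(3,3),0).astype(float);out=[]
    for v in range(103,112):
        r=np.gradient(g[v]);a=r[200:238];b=r[320:358]
        def sub(a,i):
            if i<1 or i>len(a)-2:return i
            d=a[i-1]-2*a[i]+a[i+1];return i+.5*(a[i-1]-a[i+1])/d if d else i
        l=200+sub(a,int(a.argmin()));q=320+sub(b,int(b.argmax()));out.append((l,q))
    o=np.median(out,0);return o.mean(),o[1]-o[0]
F0=None
def psi(p):
    c,w,s,n=lid(p);f,fw=foot(p)
    phi=-(f-FZ)*.385/293/.22; ss=(c-278.2)*.238/293
    return (ss+.131*phi)/.073,phi,(round(c,2),round(w,1),round(s,2),round(f,2),round(fw,1))
FZ=277.9
E
python3 - <<'E'
from h import *
import h
print([foot(np.load(n+'.npz')['p']) for n in('w4','w5')])
for n in('w5','w60','w61'):print(psi(np.load(n+'.npz')['p']))
E
cat > m.py <<'E'
from plan import *
def measure(n=3,x0=None,save=None):
    T,S,Ph=[],[],[]
    for i in range(n):
        o=robot.get_obs();p,d=robot.camera('wrist');a,b,q=psi(p);T.append(o['time']);S.append(a);Ph.append(b)
    end=T[-1]+.05
    M=np.array([np.linalg.inv(expm(A[:2,:2]*(end-ti)))[0] for ti in T]);S=np.array(S)
    # weak prior on the rate
    pr=0 if x0 is None else x0
    M2=np.vstack([M/.002,[0,1/.06]]);x=np.linalg.lstsq(M2,np.append(S/.002,pr/.06),rcond=None)[0]
    o=robot.get_obs()
    print('t',round(o['time'],3),'pos',o['position'].round(4),'yaw',round(yawof(o),2),'psi',S.round(4),'phi',np.round(Ph,4),'x',x.round(4),q)
    return o,x
E
python3 - <<'E'
from m import *
o,x=measure(3);D=-.16-o['position'][1]
plan(x,D,4,8,wa=1,vmax=.3);plan(x,D,4,8,wa=2,vmax=.3)
E
```

```text
[(np.float64(278.06799369333856), np.float64(122.491919590067)), (np.float64(277.93416270617837), np.float64(122.41934582052))]
(np.float64(0.0034382654025788065), np.float64(-0.00020404346693579108), (np.float64(278.54), np.float64(64.4), np.float64(0.14), np.float64(277.93), np.float64(122.4)))
(np.float64(-0.013951048187548939), np.float64(-0.0007089213787168092), (np.float64(277.06), np.float64(64.2), np.float64(0.14), np.float64(278.02), np.float64(122.1)))
(np.float64(-0.016472840880329014), np.float64(-0.01228070175438618), (np.float64(278.7), np.float64(64.5), np.float64(0.15), np.float64(279.96), np.float64(122.4)))
t 8.867 pos [ 0.5748 -0.1382  0.327 ] yaw 6.99 psi [-0.0187 -0.0189 -0.0166] phi [-0.0146 -0.008   0.0017] x [-0.0165  0.0121] (np.float64(276.43), np.float64(64.3), np.float64(0.19), np.float64(277.62), np.float64(122.5))
cum tool-y units [-0.019, -0.043, -0.063, -0.077, -0.085, -0.089, -0.09, -0.09]
pred theta after call+pause(1) 0.0071 max|th| 0.011 pos by call [ 0.018  0.002 -0.018 -0.022]
cum tool-y units [-0.013, -0.031, -0.049, -0.067, -0.081, -0.091, -0.097, -0.1]
pred theta after call+pause(1) 0.0084 max|th| 0.012 pos by call [ 0.02   0.003 -0.018 -0.022]
```

Emit:
move_arm --motion "-1 0 -0.013 0 0; -1 0 -0.031 0 0; -1 0 -0.049 0 0; -1 0 -0.067 0 0; -1 0 -0.081 0 0; -1 0 -0.091 0 0; -1 0 -0.097 0 0; -1 0 -0.1 0 0" --newtons 60

```text
time: 9.53
position: [0.5722, -0.1179, 0.3275]
tool_rot: [0.998, 0.061, 0.0, 0.0]
ft_force: [0.4, -0.2, -9.1]
grip_width: 0.0126
grip_force: 60.0
```

```bash
python3 - <<'E'
from m import *
o,x=measure(3);D=-.15-o['position'][1]
plan(x,D,4,8,wa=2,vmax=.3)
E
```

```text
t 9.683 pos [ 0.5723 -0.1183  0.3275] yaw 7.0 psi [-0.0306 -0.0346 -0.0382] phi [0.0022 0.0016 0.0006] x [-0.0409 -0.0701] (np.float64(274.67), np.float64(64.2), np.float64(0.25), np.float64(277.8), np.float64(122.3))
cum tool-y units [-0.073, -0.183, -0.303, -0.418, -0.518, -0.597, -0.653, -0.682]
pred theta after call+pause(1) 0.0525 max|th| 0.061 pos by call [ 0.136  0.088 -0.011 -0.03 ]
```

```bash
python3 - <<'E'
from m import *
x=np.array([-.0409,-.0701])
for D in(.08,.12,.16):
  for f in (8,10): plan(x,D,4,f,wa=1.2,wp=.05,vmax=.35)
E
```

```text
cum tool-y units [-0.077, -0.183, -0.292, -0.389, -0.47, -0.533, -0.577, -0.601]
pred theta after call+pause(1) 0.0298 max|th| 0.042 pos by call [0.12  0.127 0.092 0.081]
cum tool-y units [-0.074, -0.177, -0.281, -0.373, -0.45, -0.511, -0.559, -0.596, -0.622, -0.638]
pred theta after call+pause(1) 0.027 max|th| 0.038 pos by call [0.128 0.128 0.092 0.081]
cum tool-y units [-0.072, -0.172, -0.276, -0.371, -0.45, -0.513, -0.559, -0.584]
pred theta after call+pause(1) 0.0233 max|th| 0.036 pos by call [0.117 0.141 0.128 0.121]
cum tool-y units [-0.07, -0.167, -0.266, -0.356, -0.431, -0.493, -0.543, -0.583, -0.612, -0.629]
pred theta after call+pause(1) 0.0215 max|th| 0.034 pos by call [0.126 0.144 0.128 0.12 ]
cum tool-y units [-0.067, -0.162, -0.261, -0.352, -0.43, -0.494, -0.54, -0.567]
pred theta after call+pause(1) 0.0169 max|th| 0.034 pos by call [0.113 0.156 0.163 0.16 ]
cum tool-y units [-0.065, -0.156, -0.251, -0.338, -0.412, -0.475, -0.527, -0.569, -0.602, -0.621]
pred theta after call+pause(1) 0.0159 max|th| 0.034 pos by call [0.124 0.16  0.164 0.16 ]
```

Emit:
move_arm --motion "-1 0 -0.072 0 0; -1 0 -0.172 0 0; -1 0 -0.276 0 0; -1 0 -0.371 0 0; -1 0 -0.45 0 0; -1 0 -0.513 0 0; -1 0 -0.559 0 0; -1 0 -0.584 0 0"

```text
time: 10.35
position: [0.5577, -0.0005, 0.3276]
tool_rot: [0.998, 0.062, 0.0, -0.001]
ft_force: [-0.4, -0.2, -8.9]
grip_width: 0.0124
grip_force: 60.0
```

```bash
python3 - <<'E'
from m import *
o,x=measure(3)
for D in(0,.03): plan(x,D,4,8,wa=1.5,wp=.05,vmax=.3)
E
```

```text
t 10.5 pos [ 0.5581 -0.0023  0.3275] yaw 7.03 psi [-0.0017 -0.0083 -0.0155] phi [0.0222 0.0213 0.0139] x [-0.0198 -0.1132] (np.float64(274.57), np.float64(65.0), np.float64(0.19), np.float64(275.58), np.float64(122.6))
cum tool-y units [-0.075, -0.185, -0.302, -0.411, -0.505, -0.579, -0.631, -0.66]
pred theta after call+pause(1) 0.0484 max|th| 0.06 pos by call [0.132 0.105 0.021 0.001]
cum tool-y units [-0.072, -0.177, -0.291, -0.398, -0.49, -0.564, -0.617, -0.645]
pred theta after call+pause(1) 0.0434 max|th| 0.056 pos by call [0.129 0.116 0.048 0.031]
```

```bash
cat > fit.py <<'E'
import numpy as np
from scipy.linalg import expm
from scipy.optimize import least_squares
dt=1/12;C=.375
# list: (psi/omega start prior, rows cum tool y, measured times after start and psi)
D=[((-.0165,-.01,.04),[-.013,-.031,-.049,-.067,-.081,-.091,-.097,-.1],[-.0306,-.0346,-.0382]),
   ((-.0409,-.0745,.01),[-.072,-.172,-.276,-.371,-.45,-.513,-.559,-.584],[-.0017,-.0083,-.0155])]
def sim(th,w,cum,n,be,b,al,td=.04):
    A=np.array([[0,1],[al,-C]]);y=-np.array(cum)*.2;v=np.diff(np.append(0,y))/dt;dv=np.diff(np.r_[0,v,0])
    x=expm(A*td)@np.array([th-b,w]);E=expm(A*dt)
    for k in range(len(v)): x=x+[0,be*dv[k]];x=E@x
    x=x+[0,be*dv[-1]]
    return [(expm(A*(i*.05-td))@x)[0]+b for i in range(n)]
def res(p):
    be,b,al=p[:3];r=[(be-1.25)/.25,b/.01,(al-3.07)/.5]
    for i,((th,w,sw),cum,m) in enumerate(D):
        wi=w+p[3+i]*sw;r+=[p[3+i]]+list((np.array(sim(th,wi,cum,len(m),be,b,al))-m)/.004)
    return r
if __name__=='__main__':
    s=least_squares(res,[1.25,0,3.07]+[0]*len(D));print(s.x.round(4),s.cost.round(2),np.round(s.fun,1))
E
python3 fit.py
```

```text
[ 0.9977  0.0038  3.1473 -0.4743 -0.2411] 0.75 [-1.   0.4  0.2 -0.5  0.   0.1 -0.  -0.2 -0.  -0.   0.1]
```

```bash
sed -i 's/AL,C,B,TD=3.07,.375,1.25,.04/AL,C,B,TD=3.1,.375,1.0,.04/' plan.py; sed -i 's/ss=(c-278.2)/ss=(c-278.55)/' h.py
python3 - <<'E'
from m import *
x=np.array([-.0238,-.11])
for D in(.12,.16,.2): plan(x,D,4,8,wa=1.2,wp=.05,vmax=.4)
E
```

```text
cum tool-y units [-0.085, -0.211, -0.347, -0.478, -0.593, -0.686, -0.754, -0.792]
pred theta after call+pause(1) 0.0332 max|th| 0.048 pos by call [0.158 0.178 0.135 0.121]
cum tool-y units [-0.081, -0.201, -0.333, -0.461, -0.574, -0.667, -0.735, -0.773]
pred theta after call+pause(1) 0.0279 max|th| 0.044 pos by call [0.155 0.192 0.171 0.161]
cum tool-y units [-0.077, -0.192, -0.319, -0.443, -0.555, -0.647, -0.716, -0.755]
pred theta after call+pause(1) 0.0226 max|th| 0.04 pos by call [0.151 0.207 0.207 0.2  ]
```

Emit:
move_arm --motion "-1 0 -0.08 0 0; -1 0 -0.2 0 0; -1 0 -0.333 0 0; -1 0 -0.461 0 0; -1 0 -0.574 0 0; -1 0 -0.667 0 0; -1 0 -0.735 0 0; -1 0 -0.773 0 0"

```text
time: 11.17
position: [0.5393, 0.1523, 0.3274]
tool_rot: [0.998, 0.061, 0.0, -0.001]
ft_force: [-0.5, 1.1, -8.5]
grip_width: 0.0122
grip_force: 60.1
```

```bash
python3 - <<'E'
from m import *
o,x=measure(3)
for D in(0,.04): plan(x,D,4,8,wa=1.5,wp=.05,vmax=.3)
E
```

```text
t 11.317 pos [0.5395 0.1506 0.3274] yaw 7.02 psi [0.0218 0.0152 0.0043] phi [0.0314 0.0313 0.0206] x [-0.0004 -0.1377] (np.float64(275.62), np.float64(64.3), np.float64(0.19), np.float64(274.46), np.float64(122.8))
cum tool-y units [-0.078, -0.194, -0.319, -0.444, -0.558, -0.654, -0.723, -0.762]
pred theta after call+pause(1) 0.0475 max|th| 0.06 pos by call [0.152 0.126 0.023 0.001]
cum tool-y units [-0.073, -0.184, -0.309, -0.433, -0.545, -0.637, -0.705, -0.741]
pred theta after call+pause(1) 0.0422 max|th| 0.056 pos by call [0.148 0.14  0.06  0.041]
```

```bash
cat > n.py <<'E'
from rig import robot
from h import *
from scipy.linalg import expm
from scipy.optimize import lsq_linear
dt=1/12;TD=.04;WP,Z,G=17.4,.08,6.9;MU,KS,C,B0=12.26,9.19,.375,1.25
# state psi, w, phi, phid
f2=np.array([0,0,-WP**2,-2*Z*WP])
A=np.array([[0,1,0,0],[MU-KS,-C,KS,C],[0,0,0,1],f2]);A[1]+=B0*.131*f2
Bv=np.array([0,B0*(1-.131*G),0,-G])     # jump per dv of the tool along stand y
def fit(T,S,Ph,end):
    M=[];y=[]
    for t,s,p in zip(T,S,Ph):
        E=expm(A*(t-end));M+=[E[0]/.0015,E[2]/.0015];y+=[s/.0015,p/.0015]
    M+=[[0,1/.15,0,0],[0,0,0,1/.5]];y+=[0,0]
    return np.linalg.lstsq(np.array(M),np.array(y),rcond=None)[0]
def measure(n=3):
    T,S,Ph=[],[],[]
    for i in range(n):
        o=robot.get_obs();p,d=robot.camera('wrist');a,b,q=psi(p);T.append(o['time']);S.append(a);Ph.append(b)
    x=fit(T,S,Ph,T[-1]+.05);o=robot.get_obs()
    print('t',round(o['time'],3),'pos',o['position'].round(4),'yaw',round(yawof(o),2),'psi',np.round(S,4),'phi',np.round(Ph,4),'x',x.round(4),[float(v) for v in q])
    return o,x
def plan(x0,D,calls=(8,10,10,10),wa=1.,wp=.05,wend=30,wphi=1.,vmax=.3,pause=.15,skip=0):
    seg=[]
    for c in calls: seg+=[(dt,1)]*c+[(pause/3,0)]*3
    nv=sum(calls);X=np.zeros((4,nv+1));X[:,-1]=expm(A*TD)@x0;P=np.zeros(nv+1);vp=np.zeros(nv+1);k=0;rows=[];tr=[]
    for t,on in seg:
        v=np.zeros(nv+1)
        if on: v[k]=1;k+=1
        dv=v-vp;vp=v;X=X+np.outer(Bv,dv);rows.append(wa*dv);X=expm(A*t)@X;P=P+v*t
        pd=P.copy();pd[-1]-=D;rows+=[3*X[0],wphi*X[2],wp*pd];tr.append((X.copy(),P.copy()))
    rows+=[wend*X[0],wend*X[1],wend*pd];Gm=np.array(rows);M=Gm[:,:-1].copy();M[:,:skip]=0
    r=lsq_linear(M,-Gm[:,-1],(-vmax,vmax)).x;r[:skip]=0;z=np.append(r,1)
    xs=np.array([a@z for a,b in tr]);pp=np.array([b@z for a,b in tr]);n=calls[0]
    print('cum',(-np.cumsum(r[:n])*dt/.2).round(3).tolist());e=np.cumsum([c+3 for c in calls])-1
    print(' pred x',xs[n+2].round(4),'max psi',abs(xs[:,0]).max().round(3),'phi',abs(xs[:,2]).max().round(3),'pos',pp[e].round(3))
E
python3 - <<'E'
from n import *
# check on previous transition
x=fit([0,.05,.1],[.0218,.0152,.0043],[.0314,.0313,.0206],.15);print(x.round(4))
x1=fit([0,.05,.1],np.array([-.0017,-.0083,-.0155])-.004,[.0222,.0213,.0139],.15);print(x1.round(4))
cum=[0,-.08,-.2,-.333,-.461,-.574,-.667,-.735,-.773];v=-np.diff(cum)*.2/dt
X=expm(A*TD)@x1
for d in np.diff(np.r_[0,v]): X=expm(A*dt)@(X+Bv*d)
X=X-Bv*v[-1]
print('pred',[(expm(A*(i*.05-TD))@X)[[0,2]].round(4) for i in range(3)])
for D in(0,.05):plan(x,D)
E
```

```text
[-0.0066 -0.2239 -0.0095 -0.4956]
[-0.0285 -0.1761 -0.0071 -0.3379]
pred [array([0.0326, 0.0254]), array([0.0288, 0.049 ]), array([0.0207, 0.037 ])]
cum [-0.112, -0.237, -0.362, -0.487, -0.612, -0.71, -0.783, -0.834]
 pred x [ 0.0376 -0.1318 -0.0328 -0.2418] max psi 0.065 phi 0.111 pos [0.167 0.188 0.111 0.001]
cum [-0.105, -0.23, -0.355, -0.48, -0.605, -0.699, -0.769, -0.817]
 pred x [ 0.0334 -0.1329 -0.0309 -0.2228] max psi 0.061 phi 0.105 pos [0.163 0.195 0.139 0.051]
```

```bash
sed -i 's/ss=(c-278.55)/ss=(c-278.9)/' h.py
python3 - <<'E'
from n import *
x=fit([0,.05,.1],np.array([.0218,.0152,.0043])-.004,[.0314,.0313,.0206],.15);print(x.round(4))
for D in(.03,.08):
  for wa in(1,2):
    for c in((8,10,10,10),(11,10,10,10)): plan(x,D,c,wa=wa,wphi=3,vmax=.4)
E
```

```text
[-0.0107 -0.2251 -0.0095 -0.4955]
cum [-0.083, -0.203, -0.37, -0.537, -0.689, -0.794, -0.86, -0.902]
 pred x [ 0.0461 -0.1212 -0.0062 -0.2012] max psi 0.069 phi 0.087 pos [0.18  0.195 0.12  0.031]
cum [-0.071, -0.181, -0.338, -0.504, -0.647, -0.761, -0.851, -0.919, -0.963, -0.985, -0.995]
 pred x [ 0.042  -0.0615 -0.0019 -0.0157] max psi 0.065 phi 0.076 pos [0.199 0.187 0.112 0.031]
cum [-0.08, -0.203, -0.364, -0.531, -0.685, -0.798, -0.873, -0.919]
 pred x [ 0.0486 -0.139  -0.0118 -0.329 ] max psi 0.072 phi 0.084 pos [0.184 0.195 0.116 0.032]
cum [-0.064, -0.171, -0.315, -0.472, -0.615, -0.738, -0.845, -0.933, -0.995, -1.031, -1.048]
 pred x [ 0.0492 -0.0772 -0.0016 -0.1175] max psi 0.069 phi 0.07 pos [0.21  0.188 0.108 0.032]
cum [-0.079, -0.195, -0.362, -0.529, -0.679, -0.782, -0.844, -0.882]
 pred x [ 0.0411 -0.1221 -0.0056 -0.1755] max psi 0.066 phi 0.083 pos [0.176 0.203 0.15  0.081]
cum [-0.067, -0.173, -0.325, -0.486, -0.627, -0.74, -0.833, -0.904, -0.952, -0.977, -0.99]
 pred x [ 0.0374 -0.0714 -0.0021 -0.0251] max psi 0.062 phi 0.073 pos [0.198 0.201 0.145 0.081]
cum [-0.075, -0.194, -0.351, -0.518, -0.67, -0.782, -0.856, -0.9]
 pred x [ 0.0436 -0.1411 -0.0104 -0.3043] max psi 0.068 phi 0.08 pos [0.18  0.204 0.147 0.082]
cum [-0.061, -0.164, -0.304, -0.456, -0.597, -0.72, -0.828, -0.918, -0.982, -1.019, -1.038]
 pred x [ 0.0441 -0.0865 -0.0019 -0.1238] max psi 0.065 phi 0.068 pos [0.208 0.202 0.142 0.081]
```

Emit:
move_arm --motion "-1 0 -0.067 0 0; -1 0 -0.173 0 0; -1 0 -0.325 0 0; -1 0 -0.486 0 0; -1 0 -0.627 0 0; -1 0 -0.74 0 0; -1 0 -0.833 0 0; -1 0 -0.904 0 0; -1 0 -0.952 0 0; -1 0 -0.977 0 0; -1 0 -0.99 0 0"

```text
time: 12.23
position: [0.5152, 0.3477, 0.3273]
tool_rot: [0.998, 0.061, -0.0, 0.0]
ft_force: [0.0, -0.2, -8.6]
grip_width: 0.0121
grip_force: 60.0
```

```bash
python3 - <<'E'
from n import *
o,x=measure(3);D=.236-o['position'][1]
for c in((8,10,10,10),(11,10,10,10)): plan(x,D,c,wa=1.5,wphi=3)
E
```

```text
t 12.383 pos [0.5153 0.3467 0.3273] yaw 6.95 psi [0.0483 0.0447 0.0417] phi [ 0.0026 -0.0012 -0.0012] x [ 0.0392 -0.044  -0.0022  0.0133] [282.84, 63.6, 0.11, 278.1, 122.5]
cum [0.011, 0.026, 0.047, 0.071, 0.093, 0.11, 0.12, 0.126]
 pred x [0.0084 0.0183 0.0011 0.0392] max psi 0.034 phi 0.011 pos [-0.025 -0.051 -0.083 -0.11 ]
cum [0.01, 0.024, 0.044, 0.066, 0.087, 0.104, 0.121, 0.136, 0.147, 0.154, 0.158]
 pred x [0.006  0.0194 0.0006 0.021 ] max psi 0.034 phi 0.01 pos [-0.032 -0.056 -0.086 -0.11 ]
```

Emit:
move_arm --motion "-1 0 0.01 0 -0.002; -1 0 0.024 0 -0.006; -1 0 0.044 0 -0.01; -1 0 0.066 0 -0.014; -1 0 0.087 0 -0.018; -1 0 0.104 0 -0.022; -1 0 0.121 0 -0.026; -1 0 0.136 0 -0.03; -1 0 0.147 0 -0.034; -1 0 0.154 0 -0.037; -1 0 0.158 0 -0.0385"

```text
time: 13.3
position: [0.5189, 0.3161, 0.3275]
tool_rot: [0.993, 0.122, 0.0, 0.0]
ft_force: [-0.3, 1.1, -8.5]
grip_width: 0.0125
grip_force: 60.0
```

```bash
python3 - <<'E'
from n import *
o,x=measure(3)
r=R.from_quat(o['tool_rot']);d=r.inv().apply(np.array([.524,.236,.3273])-o['position']);print('tool delta',d.round(4));D=-d[1]
for c in((11,10,10,10),): plan(x,D,c,wa=1.5,wphi=3)
E
```

```text
t 13.45 pos [0.5189 0.3164 0.3275] yaw 13.94 psi [0.0283 0.0324 0.0347] phi [-0.0027 -0.0015 -0.0021] x [0.0387 0.0758 0.0006 0.0352] [282.37, 63.7, 0.11, 278.26, 122.7]
tool delta [-0.0144  0.0793  0.0001]
cum [0.061, 0.148, 0.265, 0.39, 0.505, 0.601, 0.682, 0.749, 0.796, 0.823, 0.835]
 pred x [-0.0297  0.0589  0.0014  0.064 ] max psi 0.045 phi 0.053 pos [-0.167 -0.166 -0.125 -0.08 ]
```

```bash
python3 - <<'E'
from n import *
x=np.array([.0387,.0758,.0006,.0352])
for c in((6,6,6,6,6,6),(7,7,7,7,7)): plan(x,-.0793,c,wa=1.2,wphi=3,vmax=.35)
E
```

```text
cum [0.086, 0.207, 0.353, 0.499, 0.592, 0.641]
 pred x [-0.027   0.122  -0.0008  0.3222] max psi 0.042 phi 0.074 pos [-0.128 -0.159 -0.155 -0.134 -0.104 -0.08 ]
cum [0.081, 0.188, 0.334, 0.479, 0.596, 0.66, 0.695]
 pred x [-0.0302  0.1075  0.0027  0.2672] max psi 0.046 phi 0.069 pos [-0.139 -0.16  -0.144 -0.111 -0.08 ]
```

Emit:
move_arm --motion "-1 -0.01 0.081 0 0; -1 -0.02 0.188 0 0; -1 -0.03 0.334 0 0; -1 -0.04 0.479 0 0; -1 -0.05 0.596 0 0; -1 -0.06 0.66 0 0; -1 -0.07 0.695 0 0"

```text
time: 14.03
position: [0.5394, 0.1762, 0.3276]
tool_rot: [0.993, 0.12, 0.0, 0.0]
ft_force: [0.4, 0.6, -8.4]
grip_width: 0.0123
grip_force: 60.0
```

```bash
cat > s.py <<'E'
import sys
from n import *
o,x=measure(int(sys.argv[1]) if len(sys.argv)>1 else 3)
r=R.from_quat(o['tool_rot']);d=r.inv().apply(np.array([.524,.236,.3273])-o['position']);print('tool delta units',(d/.2).round(4),'turn',round(-(14-yawof(o))/180,4));D=-d[1]
for c in((5,6,6,6,6),(7,7,7,7,7)): plan(x,D,c,wa=1.2,wphi=3,vmax=.35)
E
python3 s.py 3
```

```text
t 14.183 pos [0.5384 0.1787 0.3275] yaw 13.9 psi [-0.0269 -0.0193 -0.0115] phi [-0.0214 -0.0127 -0.0075] x [-0.0032  0.1574  0.0096  0.2143] [279.07, 64.5, 0.2, 279.15, 122.4]
tool delta units [-0.0011 -0.2952  0.0016] turn -0.0005
cum [0.098, 0.23, 0.375, 0.497, 0.57]
 pred x [-0.0511  0.118   0.0034  0.3122] max psi 0.067 phi 0.087 pos [-0.114 -0.122 -0.074 -0.003  0.056]
cum [0.067, 0.166, 0.298, 0.434, 0.535, 0.593, 0.623]
 pred x [-0.0469  0.0858  0.0025  0.1887] max psi 0.062 phi 0.062 pos [-0.125 -0.118 -0.069 -0.     0.057]
```

```bash
cat > f2.py <<'E'
import numpy as np,n
from n import *
from scipy.optimize import least_squares
# psi recorded in u0=278.9 scale, phi, then rows
o=.0112*.35*1.0
Tr=[([-.0017-2*.004,-.0083-2*.004,-.0155-2*.004],[.0222,.0213,.0139],[-.08,-.2,-.333,-.461,-.574,-.667,-.735,-.773]),
 ([.0218-.004,.0152-.004,.0043-.004],[.0314,.0313,.0206],[-.067,-.173,-.325,-.486,-.627,-.74,-.833,-.904,-.952,-.977,-.99]),
 ([.0483,.0447,.0417],[.0026,-.0012,-.0012],[.01,.024,.044,.066,.087,.104,.121,.136,.147,.154,.158]),
 ([.0283,.0324,.0347],[-.0027,-.0015,-.0021],[.081,.188,.334,.479,.596,.66,.695]),
 ([-.0269,-.0193,-.0115],[-.0214,-.0127,-.0075],None)]
def setp(p):
    n.KS=p[0];n.A[1]=np.array([MU-p[0],-C,p[0],C])+B0*p[1]*.131*f2;n.Bv=np.array([0,B0*p[1]*(1-.131*G),0,-G])
    return p[2]
def res(p,full=False):
    b=setp(p);r=[(p[0]-9.19)/.6,(p[1]-1)/.15,p[2]/.006];S=p[3:].reshape(-1,4)
    for i,(s,ph,cum) in enumerate(Tr[:-1]):
        X=S[i]
        for j in range(3):
            q=expm(n.A*(j*.05-.15))@X;r+=[(q[0]+b-s[j])/.002,(q[2]-ph[j])/.004]
        v=-np.diff(np.r_[0,cum])*.2/dt;X=expm(n.A*TD)@X
        for d in np.diff(np.r_[0,v]): X=expm(n.A*dt)@(X+n.Bv*d)
        X=X-n.Bv*v[-1];Q=[expm(n.A*(j*.05-TD))@X for j in range(3)]
        r+=[(Q[j][0]+b-Tr[i+1][0][j])/.005 for j in range(3)]
        if full: print(i,[round(float(Q[j][0]+b-Tr[i+1][0][j]),4) for j in range(3)])
    return np.array(r)
x0=[9.19,1,0]
for s,ph,c in Tr[:-1]: x0+=list(fit([0,.05,.1],s,ph,.15))
s=least_squares(res,x0);print(s.x[:3].round(4),s.cost.round(2));J=np.linalg.inv(s.jac.T@s.jac);print(np.sqrt(np.diag(J))[:3].round(4));res(s.x,True)
E
python3 f2.py
```

```text
[ 9.0189e+00  9.7090e-01 -2.0000e-03] 2.71
[0.5626 0.063  0.0053]
0 [-0.0019, -0.0001, 0.0017]
1 [0.0009, 0.0001, -0.001]
2 [0.0003, -0.0008, 0.0002]
3 [0.0025, -0.0004, -0.0023]
```

```bash
sed -i 's/MU,KS,C,B0=12.26,9.19,.375,1.25/MU,KS,C,B0=12.26,9.02,.375,1.21/' n.py; sed -i 's/c-278.9/c-278.7/' h.py
cat > est.py <<'E'
from n import *
def batch(prev,cum,cur,gap=.15):
    """prev, cur: (T,psi,phi); cum: rows between. State at cur end; linear least squares"""
    M=[];y=[];t0=prev[0][-1]+.05
    for t,s,p in zip(*prev):
        E=expm(A*(t-t0));M+=[E[0]/.002,E[2]/.005];y+=[s/.002,p/.005]
    v=-np.diff(np.r_[0,cum])*.2/dt
    E=expm(A*TD);u=np.zeros(4)
    for d in np.diff(np.r_[0,v]): e=expm(A*dt);u=e@(u+Bv*d);E=e@E
    u=u-Bv*v[-1]
    te=t0+len(cum)*dt+TD;end=cur[0][-1]+.05
    for t,s,p in zip(*cur):
        Q=expm(A*(t-te));a=Q@E;c=Q@u;M.append(a[0]/.002);y.append((s-c[0])/.002)
    M+=[[0,1/.3,0,0]];y+=[0]
    x0=np.linalg.lstsq(np.array(M),np.array(y),rcond=None)[0];Q=expm(A*(end-te));x=Q@(E@x0+u)
    xf=fit(*cur,end)
    z=np.r_[x[:2],xf[2:]];z[0]=.5*x[0]+.5*xf[0];z[1]=.6*x[1]+.4*xf[1]
    print('batch',x.round(4),'frames',xf.round(4),'use',z.round(4));return z
E
cat > s.py <<'E'
import sys,json
from est import *
H=json.load(open('hist.json'));cum=[float(v) for v in sys.argv[1].split(',')];n=int(sys.argv[2])
tgt=np.array([.524,.236,.3273])
T,S,P=[],[],[]
for i in range(n):
    o=robot.get_obs();p,d=robot.camera('wrist');a,b,q=psi(p);T.append(o['time']);S.append(a);P.append(b)
o=robot.get_obs();print('t',o['time'],'pos',o['position'].round(4),'yaw',round(yawof(o),2),'psi',np.round(S,4),'phi',np.round(P,4),[float(v) for v in q],'F',o['ft_force'].round(1))
x=batch(H,cum,(T,S,P));json.dump((T,S,P),open('hist.json','w'))
d=R.from_quat(o['tool_rot']).inv().apply(tgt-o['position']);print('delta units',(d/.2).round(4),'turn',round(-(14-yawof(o))/180,4))
for c in((5,6,6,6,6),(7,7,7,7,7)): plan(x,-d[1],c,wa=1.2,wphi=3,vmax=.35)
E
python3 - <<'E'
from est import *
import json
b=.002
cur=([14.033,14.083,14.133],[-.0269+b,-.0193+b,-.0115+b],[-.0214,-.0127,-.0075])
json.dump(cur,open('hist.json','w'))
x=batch(([13.3,13.35,13.4],[.0303,.0344,.0367],[-.0027,-.0015,-.0021]),[.081,.188,.334,.479,.596,.66,.695],cur)
for c in((5,6,6,6,6),(7,7,7,7,7)): plan(x,.059,c,wa=1.2,wphi=3,vmax=.35)
E
```

```text
batch [-0.0042  0.1564 -0.0077  0.2782] frames [-0.0012  0.1578  0.0096  0.2147] use [-0.0027  0.157   0.0096  0.2147]
cum [0.1, 0.235, 0.381, 0.505, 0.579]
 pred x [-0.0485  0.1167  0.0018  0.3191] max psi 0.064 phi 0.089 pos [-0.116 -0.125 -0.076 -0.003  0.056]
cum [0.068, 0.169, 0.305, 0.444, 0.549, 0.609, 0.642]
 pred x [-0.0454  0.0858  0.0025  0.2026] max psi 0.061 phi 0.063 pos [-0.128 -0.121 -0.07   0.001  0.057]
```

Emit:
move_arm --motion "-1 0 0.068 0 0; -1 0 0.169 0 0; -1 0 0.305 0 0; -1 0 0.444 0 0; -1 0 0.549 0 0; -1 0 0.609 0 0; -1 0 0.642 0 0"

```text
time: 14.77
position: [0.5704, 0.0523, 0.3274]
tool_rot: [0.993, 0.121, 0.0, 0.0]
ft_force: [0.7, 0.3, -8.6]
grip_width: 0.0123
grip_force: 60.0
```

```bash
python3 s.py .068,.169,.305,.444,.549,.609,.642 3
```

```text
t 14.9167 pos [0.5695 0.0544 0.3273] yaw 13.94 psi [-0.0636 -0.0587 -0.0563] phi [-0.0159 -0.0096 -0.0086] [275.02, 64.8, 0.27, 279.34, 122.7] F [ 0.   0.4 -8.6]
batch [-0.0524  0.0825 -0.006   0.1945] frames [-0.052   0.0695  0.0056  0.1839] use [-0.0522  0.0773  0.0056  0.1839]
delta units [-0.0019 -0.936   0.0017] turn -0.0003
cum [-0.025, -0.054, -0.086, -0.114, -0.133]
 pred x [-0.0218 -0.0301 -0.0024 -0.0736] max psi 0.045 phi 0.029 pos [0.027 0.062 0.105 0.152 0.186]
cum [-0.022, -0.047, -0.083, -0.125, -0.161, -0.182, -0.194]
 pred x [-0.0135 -0.0334 -0.0015 -0.0653] max psi 0.045 phi 0.021 pos [0.039 0.072 0.113 0.156 0.186]
```

Emit:
move_arm --motion "-1 0 -0.022 0 0; -1 0 -0.047 0 0; -1 0 -0.083 0 0; -1 0 -0.125 0 0; -1 0 -0.161 0 0; -1 0 -0.182 0 0; -1 0 -0.194 0 0"

```text
time: 15.5
position: [0.5598, 0.0926, 0.3275]
tool_rot: [0.993, 0.122, -0.0, -0.0]
ft_force: [-0.3, 0.5, -8.8]
grip_width: 0.0123
grip_force: 60.0
```

```bash
python3 s.py=0 2>/dev/null; python3 s.py " -.022,-.047,-.083,-.125,-.161,-.182,-.194" 3
```

```text
t 15.65 pos [0.5604 0.0911 0.3275] yaw 13.97 psi [-0.0042 -0.0064 -0.0087] phi [ 0.007   0.0014 -0.0014] [278.15, 64.4, 0.19, 278.14, 122.6] F [-0.1  0.1 -9.1]
batch [-0.0083 -0.0253  0.0011 -0.0656] frames [-0.0108 -0.0381 -0.005  -0.017 ] use [-0.0096 -0.0304 -0.005  -0.017 ]
delta units [-1.700e-03 -7.468e-01  5.000e-04] turn -0.0002
cum [-0.017, -0.044, -0.073, -0.094, -0.109]
 pred x [-0.0087 -0.0463 -0.0017 -0.0531] max psi 0.011 phi 0.021 pos [0.022 0.055 0.09  0.125 0.149]
cum [-0.013, -0.036, -0.067, -0.103, -0.133, -0.151, -0.162]
 pred x [-0.0048 -0.0444 -0.0018 -0.0488] max psi 0.011 phi 0.014 pos [0.032 0.065 0.097 0.128 0.149]
```

Emit:
move_arm --motion "-1 0 -0.013 0 0; -1 0 -0.036 0 0; -1 0 -0.067 0 0; -1 0 -0.103 0 0; -1 0 -0.133 0 0; -1 0 -0.151 0 0; -1 0 -0.162 0 0"

```text
time: 16.23
position: [0.5522, 0.1235, 0.3275]
tool_rot: [0.993, 0.122, -0.0, -0.0]
ft_force: [-0.3, -0.1, -8.3]
grip_width: 0.0124
grip_force: 60.0
```

```bash
python3 s.py " -.013,-.036,-.067,-.103,-.133,-.151,-.162" 3
```

```text
t 16.3833 pos [0.5525 0.1227 0.3275] yaw 13.96 psi [0.0121 0.0109 0.0101] phi [0.0046 0.0026 0.0018] [279.32, 64.1, 0.17, 277.6, 122.7] F [ 0.1 -0.5 -9.2]
batch [ 0.0089 -0.023  -0.     -0.0556] frames [ 0.009  -0.0189 -0.002  -0.0461] use [ 0.0089 -0.0213 -0.002  -0.0461]
delta units [-0.0016 -0.5844  0.0007] turn -0.0002
cum [0.019, 0.04, 0.062, 0.083, 0.095]
 pred x [-0.0159 -0.0077  0.0002  0.0644] max psi 0.016 phi 0.027 pos [-0.019  0.004  0.042  0.085  0.116]
cum [0.013, 0.027, 0.044, 0.059, 0.068, 0.072, 0.073]
 pred x [-0.0133 -0.0139 -0.0007  0.0255] max psi 0.014 phi 0.019 pos [-0.015  0.012  0.048  0.088  0.116]
```

Emit:
move_arm --motion "-1 0 0.013 0 0; -1 0 0.027 0 0; -1 0 0.044 0 0; -1 0 0.059 0 0; -1 0 0.068 0 0; -1 0 0.072 0 0; -1 0 0.073 0 0"

```text
time: 16.97
position: [0.5562, 0.108, 0.3274]
tool_rot: [0.993, 0.121, 0.0, -0.0]
ft_force: [-0.6, 1.1, -7.7]
grip_width: 0.012
grip_force: 60.0
```

```bash
sed -i 's/^x=batch/np.savez("last.npz",p=p,d=d,cp=robot.camera_model("wrist")["position"],ca=robot.camera_model("wrist")["attitude"])\nx=batch/' s.py; python3 s.py ".013,.027,.044,.059,.068,.072,.073" 3
```

```text
t 17.1167 pos [0.556  0.1084 0.3274] yaw 13.93 psi [-0.007  -0.0073 -0.0066] phi [-0.0014 -0.0005 -0.    ] [278.11, 64.5, 0.18, 277.91, 122.3] F [ 0.1  0.2 -9.4]
batch [-0.0076 -0.0057 -0.0012  0.005 ] frames [-0.0067  0.0006  0.0008  0.0082] use [-0.0071 -0.0032  0.0008  0.0082]
delta units [-0.0018 -0.6578  0.0009] turn -0.0004
cum [0.001, 0.0, -0.0, -0.0, -0.001]
 pred x [-0.0145 -0.0207 -0.0008  0.0074] max psi 0.015 phi 0.025 pos [0.    0.027 0.063 0.103 0.13 ]
cum [-0.0, -0.002, -0.008, -0.017, -0.027, -0.033, -0.037]
 pred x [-0.0106 -0.0243 -0.0011 -0.0117] max psi 0.012 phi 0.018 pos [0.007 0.035 0.07  0.105 0.131]
```

Emit:
move_arm --motion "-1 0 0 0 0; -1 0 -0.002 0 0; -1 0 -0.008 0 0; -1 0 -0.017 0 0; -1 0 -0.027 0 0; -1 0 -0.033 0 0; -1 0 -0.037 0 0"

```text
time: 17.7
position: [0.5541, 0.1159, 0.3275]
tool_rot: [0.993, 0.121, 0.0, -0.0]
ft_force: [0.2, -0.9, -9.6]
grip_width: 0.0126
grip_force: 60.0
```

```bash
python3 s.py "0,-.002,-.008,-.017,-.027,-.033,-.037" 3
```

```text
t 17.85 pos [0.5542 0.1156 0.3274] yaw 13.95 psi [-0.0025 -0.0057 -0.0061] phi [ 0.0023 -0.0006 -0.0012] [278.34, 64.3, 0.17, 278.09, 122.5] F [-0.7 -0.1 -8.2]
batch [-0.0065 -0.0178 -0.0008 -0.0132] frames [-0.0081 -0.0308 -0.0019  0.0087] use [-0.0073 -0.023  -0.0019  0.0087]
delta units [-1.600e-03 -6.206e-01  6.000e-04] turn -0.0003
cum [-0.015, -0.037, -0.061, -0.08, -0.092]
 pred x [-0.0071 -0.0391 -0.0015 -0.0447] max psi 0.009 phi 0.017 pos [0.018 0.047 0.076 0.104 0.123]
cum [-0.012, -0.03, -0.056, -0.087, -0.112, -0.128, -0.137]
 pred x [-0.0038 -0.0375 -0.0014 -0.042 ] max psi 0.009 phi 0.012 pos [0.027 0.054 0.081 0.107 0.124]
```

Emit:
move_arm --motion "-1 0 -0.012 0.02 0; -1 0 -0.03 0.05 0; -1 0 -0.056 0.085 0; -1 0 -0.087 0.12 0; -1 0 -0.112 0.15 0; -1 0 -0.128 0.17 0; -1 0 -0.137 0.18 0"

```text
time: 18.43
position: [0.5468, 0.143, 0.2902]
tool_rot: [0.993, 0.122, -0.001, -0.0]
ft_force: [0.4, 0.2, -9.1]
grip_width: 0.0124
grip_force: 60.0
```

```bash
python3 s.py " -.012,-.03,-.056,-.087,-.112,-.128,-.137" 3
```

```text
t 18.5833 pos [0.5478 0.1423 0.2914] yaw 13.96 psi [0.0115 0.0123 0.0115] phi [0.0036 0.0024 0.0016] [279.48, 63.9, 0.22, 277.64, 122.6] F [-1.2 -0.4 -8.6]
batch [ 0.0104 -0.0149 -0.0001 -0.0474] frames [ 0.0117  0.0005 -0.0015 -0.0405] use [ 0.0111 -0.0087 -0.0015 -0.0405]
delta units [-0.0023 -0.4835 -0.1798] turn -0.0002
cum [0.029, 0.063, 0.102, 0.135, 0.155]
 pred x [-0.0178  0.0078  0.0008  0.0971] max psi 0.018 phi 0.027 pos [-0.031 -0.013  0.022  0.064  0.095]
cum [0.021, 0.045, 0.077, 0.107, 0.128, 0.14, 0.145]
 pred x [-0.0157 -0.0009 -0.0003  0.0483] max psi 0.016 phi 0.02 pos [-0.029 -0.007  0.028  0.067  0.096]
```

```bash
cat > land.py <<'E'
from est import *
def land(x0,D,n,hold=4,wa=.6,wpsi=6,wphi=3,vmax=.35):
    N=n+hold;X=np.zeros((4,n+1));X[:,-1]=expm(A*TD)@x0;P=np.zeros(n+1);vp=np.zeros(n+1);rows=[];tr=[]
    for k in range(N):
        v=np.zeros(n+1)
        if k<n:v[k]=1
        dv=v-vp;vp=v;X=expm(A*dt)@(X+np.outer(Bv,dv));P=P+v*dt;rows+=[wa*dv,wpsi*X[0]*(3 if k>=n else 1),wphi*X[2]];tr.append(X)
    pd=P.copy();pd[-1]-=D;rows.append(300*pd);Gm=np.array(rows)
    r=lsq_linear(Gm[:,:-1],-Gm[:,-1],(-vmax,vmax)).x;z=np.append(r,1)
    print(n,'cum',(-np.cumsum(r)*dt/.2).round(3).tolist());print('   psi',np.round([(X@z)[0] for X in tr],3).tolist(),'phi',max(abs((X@z)[2]) for X in tr).round(3))
E
python3 - <<'E'
from land import *
x=np.array([.0111,-.0087,-.0015,-.0405])
for n in(6,7,8,9): land(x,.0967,n)
E
```

```text
6 cum [0.115, 0.093, -0.034, -0.18, -0.326, -0.472]
   psi [0.002, -0.017, -0.007, 0.045, 0.093, 0.107, 0.108, 0.11, 0.117, 0.128] phi 0.185
7 cum [0.146, 0.144, 0.112, -0.034, -0.18, -0.325, -0.471]
   psi [-0.0, -0.027, -0.03, 0.008, 0.056, 0.081, 0.093, 0.111, 0.117, 0.111, 0.114] phi 0.143
8 cum [0.146, 0.181, 0.228, 0.112, -0.034, -0.18, -0.326, -0.472]
   psi [-0.0, -0.03, -0.046, -0.027, 0.018, 0.054, 0.07, 0.088, 0.112, 0.114, 0.099, 0.103] phi 0.122
9 cum [0.146, 0.259, 0.279, 0.257, 0.111, -0.035, -0.181, -0.326, -0.472]
   psi [-0.0, -0.036, -0.064, -0.051, -0.013, 0.021, 0.039, 0.057, 0.088, 0.11, 0.099, 0.08, 0.09] phi 0.175
```

Emit:
move_arm --motion "-1 0 0.021 0 0; -1 0 0.045 0 0; -1 0 0.077 0 0; -1 0 0.107 0 0; -1 0 0.128 0 0; -1 0 0.14 0 0; -1 0 0.145 0 0"

```text
time: 19.17
position: [0.5549, 0.1132, 0.2915]
tool_rot: [0.993, 0.121, 0.0, 0.0]
ft_force: [-0.7, 0.8, -9.0]
grip_width: 0.0124
grip_force: 60.0
```

```bash
cat >> s.py <<'E'
from land import land
for n in (6,8): land(x,-d[1],n)
E
python3 s.py ".021,.045,.077,.107,.128,.14,.145" 3
```

```text
t 19.3167 pos [0.5546 0.114  0.2914] yaw 13.92 psi [-0.0144 -0.0148 -0.0143] phi [-0.0033 -0.0023 -0.0013] [277.63, 64.1, 0.17, 278.12, 122.5] F [-0.   0.8 -9.1]
batch [-0.0147  0.0014 -0.0023  0.0403] frames [-0.0143 -0.0001  0.0014  0.0373] use [-0.0145  0.0008  0.0014  0.0373]
delta units [-0.0017 -0.6291 -0.1791] turn -0.0005
cum [-0.012, -0.029, -0.048, -0.064, -0.074]
 pred x [-0.0105 -0.0306 -0.0015 -0.0359] max psi 0.014 phi 0.019 pos [0.015 0.042 0.072 0.103 0.125]
cum [-0.01, -0.025, -0.046, -0.072, -0.095, -0.109, -0.117]
 pred x [-0.0064 -0.0311 -0.0012 -0.0375] max psi 0.015 phi 0.014 pos [0.023 0.049 0.077 0.106 0.125]
6 cum [0.039, -0.035, -0.181, -0.327, -0.472, -0.618]
   psi [-0.018, -0.021, 0.001, 0.047, 0.082, 0.096, 0.104, 0.104, 0.102, 0.108] phi 0.107
8 cum [0.143, 0.096, 0.11, -0.036, -0.182, -0.328, -0.473, -0.619]
   psi [-0.027, -0.051, -0.05, -0.022, 0.015, 0.041, 0.056, 0.078, 0.1, 0.092, 0.073, 0.077] phi 0.136
```

```bash
python3 - <<'E'
from land import *
x=np.array([-.0145,.0008,.0014,.0373])
for c in((7,7,7),(7,12),(5,7,7)): plan(x,.1258,c,wa=1.2,wphi=3,vmax=.35,wend=30)
for c in((7,7,7),(7,12),(5,8)): plan(x,.1258,c,wa=.6,wphi=3,vmax=.4,wp=.3,wend=10)
E
```

```text
cum [0.001, 0.0, -0.007, -0.023, -0.04, -0.053, -0.061]
 pred x [-0.0208 -0.0441 -0.0022 -0.0176] max psi 0.023 phi 0.035 pos [0.012 0.072 0.124]
cum [0.005, 0.009, 0.008, -0.001, -0.014, -0.025, -0.033]
 pred x [-0.0276 -0.0518 -0.0018 -0.0253] max psi 0.03 phi 0.036 pos [0.007 0.124]
cum [0.002, 0.0, -0.001, -0.001, -0.002]
 pred x [-0.0263 -0.0352 -0.0022  0.0171] max psi 0.027 phi 0.04 pos [0.    0.063 0.124]
cum [-0.001, -0.005, -0.015, -0.033, -0.053, -0.066, -0.076]
 pred x [-0.017  -0.042  -0.0014 -0.0294] max psi 0.019 phi 0.03 pos [0.015 0.066 0.115]
cum [0.003, 0.003, -0.002, -0.017, -0.035, -0.048, -0.059]
 pred x [-0.0214 -0.0488 -0.0008 -0.0443] max psi 0.024 phi 0.031 pos [0.012 0.113]
cum [0.009, 0.013, 0.018, 0.025, 0.025]
 pred x [-0.0323 -0.037  -0.0017  0.0394] max psi 0.033 phi 0.048 pos [-0.005  0.096]
```

Emit:
move_arm --motion "-1 0 0.005 0 0; -1 0 0.009 0 0; -1 0 0.008 0 0; -1 0 -0.001 0 0; -1 0 -0.014 0 0; -1 0 -0.025 0 0; -1 0 -0.033 0 0"

```text
time: 19.9
position: [0.5528, 0.121, 0.2914]
tool_rot: [0.993, 0.121, -0.0, -0.0]
ft_force: [-0.1, -0.1, -9.3]
grip_width: 0.0121
grip_force: 60.0
```

```bash
cat >> s.py <<'E'
print('--');[plan(x,-d[1],c,wa=1.2,wphi=3,vmax=.35) for c in((11,),(7,5),(6,9),(7,11))]
E
python3 s.py ".005,.009,.008,-.001,-.014,-.025,-.033" 3
```

```text
t 20.05 pos [0.5529 0.1207 0.2914] yaw 13.96 psi [-0.0178 -0.0189 -0.0196] phi [0.0034 0.0024 0.0022] [276.58, 64.2, 0.14, 277.53, 122.8] F [ 0.5 -0.6 -8. ]
batch [-0.0227 -0.0463 -0.0001 -0.0436] frames [-0.0211 -0.0287 -0.001  -0.0456] use [-0.0219 -0.0393 -0.001  -0.0456]
delta units [-0.0013 -0.5946 -0.1793] turn -0.0002
cum [-0.047, -0.111, -0.182, -0.241, -0.279]
 pred x [ 0.0034 -0.0691 -0.003  -0.1537] max psi 0.023 phi 0.041 pos [0.056 0.086 0.103 0.114 0.119]
cum [-0.034, -0.084, -0.154, -0.229, -0.289, -0.324, -0.343]
 pred x [ 0.0069 -0.0596 -0.0021 -0.1105] max psi 0.024 phi 0.03 pos [0.069 0.093 0.107 0.116 0.119]
6 cum [0.036, -0.006, -0.151, -0.297, -0.443, -0.589]
   psi [-0.029, -0.036, -0.023, 0.018, 0.053, 0.066, 0.066, 0.058, 0.051, 0.053] phi 0.124
8 cum [0.059, 0.049, 0.065, -0.008, -0.154, -0.3, -0.446, -0.591]
   psi [-0.031, -0.045, -0.051, -0.045, -0.024, 0.006, 0.03, 0.045, 0.05, 0.037, 0.02, 0.017] phi 0.085
--
cum [0.015, 0.019, 0.007, -0.029, -0.093, -0.184, -0.299, -0.424, -0.517, -0.548, -0.558]
 pred x [ 0.0052 -0.001  -0.0215  0.5945] max psi 0.039 phi 0.065 pos [0.112]
cum [-0.008, -0.031, -0.078, -0.144, -0.209, -0.255, -0.286]
 pred x [-0.0105 -0.0879 -0.0035 -0.1415] max psi 0.026 phi 0.068 pos [0.057 0.114]
cum [-0.027, -0.071, -0.131, -0.19, -0.229, -0.252]
 pred x [-0.0087 -0.0737 -0.0022 -0.1069] max psi 0.024 phi 0.03 pos [0.05  0.118]
cum [-0.029, -0.072, -0.133, -0.201, -0.257, -0.29, -0.309]
 pred x [-0.0015 -0.0677 -0.0022 -0.1057] max psi 0.024 phi 0.026 pos [0.062 0.118]
```

Emit:
move_arm --motion "-1 0 -0.029 0 0; -1 0 -0.072 0 0; -1 0 -0.133 0 0; -1 0 -0.201 0 0; -1 0 -0.257 0 0; -1 0 -0.29 0 0; -1 0 -0.309 0 0"

```text
time: 20.63
position: [0.5374, 0.1823, 0.2914]
tool_rot: [0.992, 0.122, -0.0, -0.0]
ft_force: [-1.2, 0.5, -9.4]
grip_width: 0.0123
grip_force: 60.0
```

```bash
cat >> s.py <<'E'
print('--L');[land(x,-d[1],n,h,wa=1,wphi=4) for n,h in((5,4),(7,4),(8,4))]
E
python3 s.py " -.029,-.072,-.133,-.201,-.257,-.29,-.309" 3
```

```text
t 20.7833 pos [0.5382 0.1806 0.2915] yaw 13.99 psi [ 0.0041 -0.0007 -0.0023] phi [0.0086 0.0035 0.0026] [278.09, 64.5, 0.2, 277.47, 122.8] F [-0.1 -0.7 -9.3]
batch [-0.0069 -0.0848  0.0019 -0.1295] frames [-0.0062 -0.064  -0.004  -0.0688] use [-0.0065 -0.0765 -0.004  -0.0688]
delta units [-0.0017 -0.2858 -0.1794] turn -0.0
cum [-0.055, -0.13, -0.214, -0.282, -0.325]
 pred x [ 0.0167 -0.0775 -0.0031 -0.1804] max psi 0.027 phi 0.048 pos [0.065 0.086 0.084 0.071 0.058]
cum [-0.039, -0.096, -0.174, -0.257, -0.321, -0.359, -0.38]
 pred x [ 0.0173 -0.0622 -0.002  -0.1197] max psi 0.028 phi 0.034 pos [0.076 0.09  0.085 0.071 0.058]
6 cum [-0.04, -0.09, -0.163, -0.232, -0.268, -0.286]
   psi [-0.011, -0.005, 0.006, 0.014, 0.017, 0.013, 0.006, 0.0, -0.004, -0.008] phi 0.035
8 cum [-0.065, -0.126, -0.205, -0.27, -0.301, -0.307, -0.3, -0.286]
   psi [-0.009, 0.003, 0.017, 0.023, 0.023, 0.018, 0.012, 0.005, -0.002, -0.005, -0.006, -0.011] phi 0.056
--
cum [-0.052, -0.12, -0.205, -0.287, -0.344, -0.373, -0.38, -0.369, -0.344, -0.319, -0.308]
 pred x [-3.600e-03 -1.000e-04  9.800e-03  2.027e-01] m
[... 238 characters left out ...]
[ 2.820e-02 -6.140e-02 -1.000e-04 -1.644e-01] max psi 0.037 phi 0.047 pos [0.08  0.059]
cum [-0.047, -0.114, -0.202, -0.292, -0.358, -0.397, -0.417]
 pred x [ 0.0269 -0.0526 -0.0014 -0.1282] max psi 0.036 phi 0.041 pos [0.083 0.059]
--L
5 cum [-0.04, -0.103, -0.181, -0.241, -0.285]
   psi [-0.011, -0.004, 0.009, 0.019, 0.019, 0.014, 0.006, 0.0, -0.002] phi 0.035
7 cum [-0.046, -0.098, -0.167, -0.231, -0.271, -0.285, -0.286]
   psi [-0.011, -0.003, 0.008, 0.015, 0.016, 0.013, 0.008, 0.001, -0.004, -0.007, -0.012] phi 0.04
8 cum [-0.056, -0.117, -0.194, -0.26, -0.294, -0.303, -0.298, -0.286]
   psi [-0.01, 0.0, 0.014, 0.021, 0.021, 0.017, 0.011, 0.004, -0.002, -0.006, -0.008, -0.013] phi 0.049
```

Emit:
move_arm --motion "-1 0 -0.046 0 0; -1 0 -0.098 0 0; -1 0 -0.167 0 0; -1 0 -0.231 0.02 0; -1 0 -0.271 0.08 0; -1 0 -0.285 0.15 0; -1 0 -0.286 0.215 0; -1 0 -0.286 0.275 0; -1 0 -0.286 0.315 0; -1 0 -0.286 0.335 0; -1 0 -0.286 0.335 0"

```text
time: 21.7
position: [0.5236, 0.2365, 0.2233]
tool_rot: [0.993, 0.121, -0.001, -0.0]
ft_force: [0.1, -0.5, -8.3]
grip_width: 0.0125
grip_force: 60.0
```

```bash
python3 - <<'E'
from n import *
o,x=measure(3);m=robot.camera_model('wrist');p,d=robot.camera('wrist');w=cloud(p,d,m);print(o['ft_force'])
cv2.imwrite('pics/land.png',p[...,::-1]);np.savez('land.npz',p=p,d=d)
rgb=p.astype(int);mk=(rgb[...,0]-rgb[...,2]>25)&(w[...,2]<.08)&(w[...,2]>.005);mk[:, :200]=0;mk[:,360:]=0;mk[:130]=0;mk[235:]=0
show('blk',w[mk]);q=w[mk];show('cheek',q[q[:,2]>.045])
E
```

```text
t 21.85 pos [0.5252 0.2362 0.2252] yaw 13.93 psi [-0.0064 -0.0111 -0.0126] phi [ 0.0022 -0.0025 -0.0044] x [-0.0157 -0.0488 -0.0035  0.0512] [278.28, 65.0, 0.11, 278.64, 122.5]
[ 0.11971389 -0.48091153 -8.47763071]
blk 2055 med [0.5366 0.2732 0.0534] min [0.4857 0.1739 0.0096] max [0.5706 0.3068 0.0697] rect (array([527.9, 237.9]), array([ 59.8, 129.3]), 13.0)
  axis deg -75.64
cheek 1222 med [0.5273 0.279  0.0615] min [0.4857 0.1739 0.045 ] max [0.5601 0.2997 0.0697] rect (array([523.8, 237.3]), array([ 51.6, 119.4]), 13.0)
  axis deg -75.73
```

View pics/land.png

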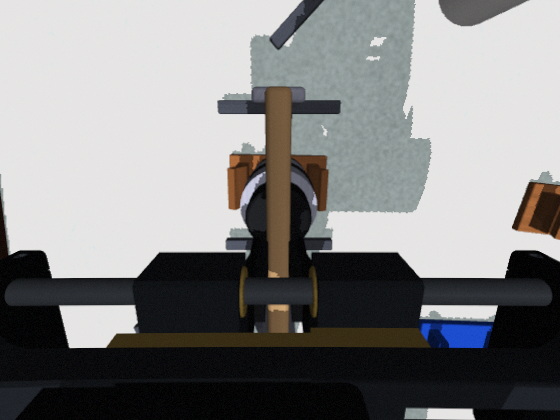

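The flask now hangs between the empty block's cheeks: cheeks at columns 233 and 322, lid at about 279, feet parallel to the block. The cheek cloud puts the block centre at (0.524, 0.237). Next, the last 13 mm down, gently.

Emit:
move_arm --motion "-1 0 0 0.01 0; -1 0 0 0.02 0; -1 0 0 0.03 0; -1 0 0 0.038 0; -1 0 0 0.046 0; -1 0 0 0.052 0; -1 0 0 0.058 0; -1 0 0 0.062 0; -1 0 0 0.065 0; -1 0 0 0.065 0; -1 0 0 0.065 0"

```text
time: 22.82
position: [0.5252, 0.2357, 0.2124]
tool_rot: [0.993, 0.121, 0.001, 0.0]
ft_force: [0.7, -1.3, -1.6]
grip_width: 0.0127
grip_force: 60.0
```

```bash
python3 - <<'E'
from n import *
o,x=measure(3);print(o['ft_force'].round(2),o['moment'].round(3))
E
```

```text
t 22.967 pos [0.5252 0.2357 0.2124] yaw 13.94 psi [-0.0084 -0.0077 -0.0071] phi [0.001  0.0011 0.001 ] x [-0.0067  0.0076 -0.0001 -0.0194] [277.9, 65.1, 0.1, 277.73, 122.5]
[-0.05 -2.1   1.22] [-0.377  0.04   0.023]
```

Load is off the tool (Fz about 0), so the feet are on the sill. Now I'll release slowly and retract straight up.

Emit:
move_arm --motion "-0.6 0 0 0 0; -0.4 0 0 0 0; -0.2 0 0 0 0; 0 0 0 0 0; 0 0 0 0 0; 0 0 0 0 0; 0 0 0 0 0; 0 0 0 0 0; 0 0 0 0 0; 0 0 0 0 0; 0 0 0 0 0; 0 0 0 0 0"

```text
time: 23.97
position: [0.5244, 0.2359, 0.2114]
tool_rot: [0.993, 0.121, 0.0, -0.0]
ft_force: [-0.1, 0.3, -0.0]
grip_width: 0.0435
grip_force: 0.0
```

Emit:
move_arm --motion "0 0 0 -0.03 0; 0 0 0 -0.1 0; 0 0 0 -0.2 0; 0 0 0 -0.3 0; 0 0 0 -0.4 0; 0 0 0 -0.5 0; 0 0 0 -0.5 0; 0 0 0 -0.5 0; 0 0 0 -0.5 0"

```text
time: 24.72
position: [0.5237, 0.2357, 0.3108]
tool_rot: [0.993, 0.121, -0.001, 0.0]
ft_force: [-0.2, 0.1, -0.9]
grip_width: 0.0436
grip_force: 0.0
```

```bash
python3 - <<'E'
from rig import robot
from h import *
o=robot.get_obs();print(o['position'],o['grip_width'],o['ft_force'])
p,d=robot.camera('scene');cv2.imwrite('pics/end.png',p[...,::-1])
m=robot.camera_model('wrist');p,d=robot.camera('wrist');w=cloud(p,d,m);rgb=p.astype(int)
mk=(rgb[...,0]-rgb[...,2]>25)&(w[...,2]>.21)&(w[...,2]<.25);show('bar',w[mk])
E
```

```text
[0.52373912 0.23570899 0.31075955] 0.043577435204315035 [-0.16047412  0.11439554 -0.87824001]
bar 2668 med [0.5459 0.2411 0.2313] min [0.4539 0.2128 0.2275] max [0.6186 0.264  0.2343] rect (array([536.1, 238.6]), array([167.7,  13.6]), 13.9)
  axis deg -166.15
```

View pics/end.png

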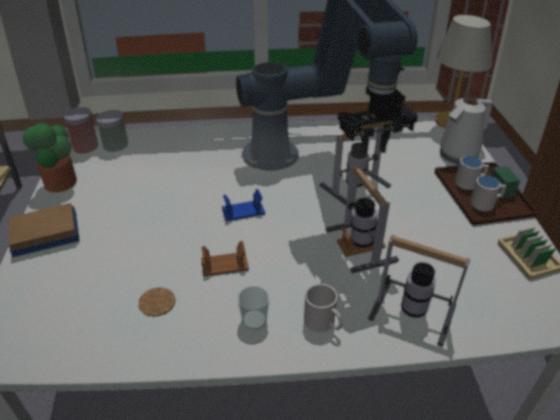

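The end view shows the stand over the second brown block (about (362,235)) with the flask upright and bar top at z = 0.231. Block A at (224,262) is empty and the bystanders are where they were. The gripper is clear.

```bash
python3 -c "
from rig import robot
print(robot.hand_in())"
```

```text
the job is handed in; nothing more can be done
None
```

The stand is released over the empty block, centred within about 2 mm and square to it, with the flask upright between the cheeks; I handed the job in at about 25 s. During the hold the stand stayed clear and upright for over 5 s but drifted sideways to keep the flask balanced; the judge's verdict was not shown.

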